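# Load the vacuum fixture and book the job

## Task

Seat every beech blank lying on the right of the bench flat in the pocket of the grey fixture plate that matches its outline and size. Then turn the vacuum valve knob fully clockwise to its end stop to clamp them, then pick up the scanner and hold its beam steady on the fixture's barcode label for two seconds, and lay the scanner back flat in its tray. Leave the other things on the bench where they are; the long thin strip and the dark beam offcut are not blanks. Put back any blank that gets knocked out.

Things in the scene. Friction and masses are not known exactly. Their poses are not given: they have to be found in the camera images.
- disc_large: large round blank, 64 mm diameter, beech wood, 28 mm thick, lying flat; origin at the centre of the underside, z up. May be absent. Belongs in fixture_hole0.
- square: square blank, 58 x 58 mm, beech wood, 28 mm thick, lying flat; origin at the centre of the underside, z up. May be absent. Belongs in fixture_hole1.
- oblong: oblong blank, 44 mm along its x by 104 mm along its y, beech wood, 28 mm thick, lying flat; origin at the centre of the underside, z up. May be absent. Belongs in fixture_hole2.
- disc_small: small round blank, 46 mm diameter, beech wood, 28 mm thick, lying flat; origin at the centre of the underside, z up. May be absent. Belongs in fixture_hole3.
- fixture_hole0 (a point): centre of the mouth of the large round pocket, 68 mm diameter, in the fixture's top face, 10 mm deep with a black rubber floor; axes are the fixture's (z up out of the pocket)
- fixture_hole1 (a point): centre of the mouth of the square pocket, 62 x 62 mm, in the fixture's top face, 10 mm deep with a black rubber floor; axes are the fixture's (z up out of the pocket)
- fixture_hole2 (a point): centre of the mouth of the oblong pocket, 48 mm along x by 108 mm along y, in the fixture's top face, 10 mm deep with a black rubber floor; axes are the fixture's (z up out of the pocket)
- fixture_hole3 (a point): centre of the mouth of the small round pocket, 50 mm diameter, in the fixture's top face, 10 mm deep with a black rubber floor; axes are the fixture's (z up out of the pocket)
- label (a point): centre of the barcode label, white with black bars, 36 x 70 mm, flat on the top face of the fixture between the large round and the square pocket; z up. The fixture is a fixed grey plate 230 x 244 mm, 22 mm thick, lying on the bench (its top at height 22 mm), the four pockets in two rows; a seated blank stands 18 mm proud of it.
- valve (a joint): angle of the vacuum valve knob, rad: 0 to 2.5, growing as the knob turns clockwise seen from above; 2.5 is the end stop (fully clockwise). It starts at 0.2 to 0.9 and stays where it is left (friction 0.05 N m).
- valve_grip (a point): on the vertical axis of the knob, at the height to grip (87 mm above the bench, 7 mm below the top of the grip bar). Turns with the knob: its x runs along the black grip bar (53 mm long, 14 mm thick, 32 mm high), y across it. The knob stands on a fixed grey box 100 x 110 mm, 50 mm high, whose place swaps with the tray's from start to start.
- scanner: grey hand scanner, about 220 g, lying flat in its tray: a level straight handle 34 mm wide and 30 mm high, running along its x from -90 to +50 mm, and at the +x end a head 60 mm wide, to x = 100 mm and height 64 mm, bent 45 degrees downward. Origin on the underside of the handle, z up; centre of mass near x = +15 mm.
- scanner_window (a point): the scanner's dark window, in the middle of the face of its head, at x 88 mm, z 16 mm of the scanner. The beam leaves along this point's x axis, forward and 45 degrees down when the scanner is level. It reads the label from 50 to 180 mm away when the beam passes within 18 mm of the label's centre and meets the label no more than 60 degrees from square, held still in the hand.
- tray: fixed black open tray, 250 mm (its x) by 130 mm (its y), wall 5 mm thick and 18 mm high, inner floor 5 mm above the bench; origin at the centre of its underside. The scanner lies in it with its nose towards the tray's +x, its origin near the middle (head up to 100 mm, handle back to -90 mm of it).
- chisel: bystander: chisel with a black handle, 220 mm, near the far edge; leave alone
- glue: bystander: white glue bottle, 60 mm diameter, 170 mm tall, standing at the far edge; leave alone
- offcut: bystander: thick dark-stained beam offcut 50 x 140 x 50 mm, beyond the blanks, far right of the fixture; not a blank, leave alone
- strip: bystander: thin beech strip 40 x 150 x 20 mm, nearest the robot; not a blank, leave alone
Mind the look-alikes: they are no part of the job. Leave any green look-alike of the part that bears valve alone. What is shaped like the disc_small but turquoise is not meant.

How it is judged:
By the outcome, as a careful person would: the job done as asked, in the order asked, and still so for the second after the job is handed in, with the robot touching nothing.
Of disc_large, square, oblong, disc_small only 3 to 4 are there at a start; the rules pass over those that are not, and their reading is None.
At some moment in a run one of disc_large, square, oblong, disc_small may be knocked a few centimetres aside while the robot is not near it.
Once in a run the grip may slacken for a moment while it holds something.
It also fails if it takes over 208 s, if anything falls off the work surface, if the arm or the gripper's body presses on something with over 40 N, if the wrist force passes 120 N, or if a joint passes its speed limit or range.

## Robot

A 6-joint arm with a two-finger parallel gripper is mounted at the origin on the work surface. World frame = base frame: x ahead of the robot, y to its left, z up, the work surface at z = 0. Lengths are in m, angles in degrees, forces in N, time in s.
With the tool pointing down it reaches from about 0.3 to 0.75 m from the base axis. Payload 8.5 kg.
Tool frame: the origin (TCP) lies at the very end of the fingers, on their centre line; the grasp point (between the pads) lies 19 mm behind it (env.grip_depth is the z of the grasp point in the tool frame, in m); z points along the fingers, y is the direction in which the jaws open and shut (so a half turn about z gives the same grasp; the last joint's range is limited). The gripper opens to 85 mm and grips with 20 to 120 N. Pads are 22 mm wide; open, the fingers measure 114 mm over their backs; the gripper's body (76 mm by 85 mm) begins 54 mm behind the grasp point. The pads swing forward as they close: fully open they stand 13 mm farther back than shut.
Start: joints at [-84.987, 21.807, 74.336, -0, 83.858, -12.336], TCP at [0.164, -0.525, 0.231] pointing down, gripper open.
Joint ranges: [-178.18, 178.18], [-50.72, 133.34], [12.68, 142.11], [-81.47, 261.47], [9.98, 163.14], [-165.26, 165.26]. Speed limits (degrees/s): [136.94, 136.94, 180, 180, 180, 180].

## Interface

Orientations are given as a 3x3 rotation matrix whose columns are the frame's x, y, z axes.
In Python, from rig import env gives the robot as it stands.
- The arm moves only by the tool apply_moves, never from a script. Its argument "plan" is a list of rows, each an object of numbers: "tx", "ty", "tz": the shift along the world's x, y, z in mm; "rx", "ry", "rz": the turn, a rotation vector about the world's x, y, z in rad; "jaw": the opening, from -1 (shut) to 1 (fully open). A call has 1 to 12 rows; each row is the pose to reach, as a shift and turn from the pose measured when the call began; what a row does not reach only later rows make up. A row lasts 1/10 s, in which the tool goes at most 50 mm and 8.59 degrees, less where a joint would pass 70% of its speed; a pose out of reach is approached as far as the arm can. A call with a gripper value outside its range is refused whole. The fingers move at their own pace and stop on an object; "grip_force" is the grip in N (left out, the last holds). Time passes only in rows, so rows that repeat a pose let the fingers close. It gives the time, the measured TCP pose, the force and the opening at its end, in the units of the state.
- env.observe(): the state, without advancing time (a new reading comes with each control period).
- env.get_image(name): name is "scene" or "top" or "wrist"; returns a dict with "image" (400x640x3 uint8, red, green, blue), "intrinsics" (3x3 intrinsics, pixels), "world_from_camera" (4x4, takes a point from camera to world coordinates). Camera axes: x right, y up, looking along -z (the intrinsics and any distortion apply to the point x, -y, -z); pixel columns grow to the right and rows downward; lengths in m; the calibration is good to about 2 mm. The wrist camera is an equidistant fisheye: a pixel r from the principal point sees the ray r / f radians off the axis. A picture is of the moment at which its call begins. There is no depth.
- env.close_job(): hands the job in, once; it reports no verdict.
The state is a dict: "time_s": time; "q": joint angles; "qvel": joint speeds; "joint_efforts": joint torques, N m; "position": TCP position; "tool_rot": TCP orientation; "ft_force": force on the tool from outside, world axes, zero at the start; "wrist_torque": the same for the moment, N m; "grip_width": finger opening in m.
Only numpy, scipy, OpenCV 4.12 (cv2) and the standard library are available. Lean on these libraries where they do the work, as an engineer would, in place of code of your own. Each camera call takes 0.05 s, during which the arm holds its last target.

## Working session

There is one attempt and no reset: what is moved stays moved. The work goes in short steps, Python scripts to look and compute and a tool call to move; the robot and the scene stay as the last step left them, time stands still between calls to the robot, and variables do not carry over. Pictures are saved under pics/ and viewed, and the job is handed in when it is done.

Besides the shell and the picture viewer there is one more tool, called after "Request:" by a JSON object that holds its "name" and its "arguments", one argument or row to a line. apply_moves: Moves the arm, as the interface text tells. Its arguments: {"type":"object","properties":{"plan":{"type":"array","items":{"type":"object","properties":{"tx":{"type":"number"},"ty":{"type":"number"},"tz":{"type":"number"},"rx":{"type":"number"},"ry":{"type":"number"},"rz":{"type":"number"},"jaw":{"type":"number"}}}},"grip_force":{"type":"number"}},"required":["plan"]}

```bash
ls; mkdir -p pics; cat > h.py <<'E'
import numpy as np, cv2
from rig import env
def snap(name,fn):
    d=env.get_image(name); im=d["image"]; cv2.imwrite("pics/"+fn,cv2.cvtColor(np.asarray(im),cv2.COLOR_RGB2BGR))
    np.savez("pics/"+fn[:-4]+".npz",image=im,K=d["intrinsics"],T=d["world_from_camera"]); return d
def ray(d,u,v,fish=False):
    K=np.array(d["intrinsics"]);T=np.array(d["world_from_camera"])
    x=(u-K[0,2])/K[0,0];y=(v-K[1,2])/K[1,1]
    if fish:
        r=np.hypot(x,y); s=np.sin(r)/r if r>1e-9 else 1; c=np.array([x*s,-y*s,-np.cos(r)])
    else: c=np.array([x,-y,-1.])
    return T[:3,3],T[:3,:3]@c
def onz(d,u,v,z,fish=False):
    o,r=ray(d,u,v,fish); return o+r*(z-o[2])/r[2]
def proj(d,p,fish=False):
    K=np.array(d["intrinsics"]);T=np.array(d["world_from_camera"])
    c=T[:3,:3].T@(np.array(p)-T[:3,3]); x,y,z=c[0],-c[1],-c[2]
    if fish:
        rr=np.hypot(x,y);t=np.arctan2(rr,z);x,y=x/rr*t,y/rr*t
    else: x,y=x/z,y/z
    return K[0,0]*x+K[0,2],K[1,1]*y+K[1,2]
E
python3 - <<'E'
from h import *
print(env.observe())
for n in("scene","top","wrist"):
    d=snap(n,n+"0.png"); print(n,d["intrinsics"],d["world_from_camera"])
E
```

```text
pics
{'time_s': 0.0, 'q': array([-8.49869530e+01,  2.18416965e+01,  7.43859993e+01,  1.25699776e-03,
        8.38605619e+01, -1.23359171e+01]), 'qvel': array([ 0.09425471,  0.09002863, -0.04111768, -0.00772214,  0.01804597,
        0.0054317 ]), 'joint_efforts': array([ 7.67302281e-04, -4.48455513e+01, -2.31277406e+01, -1.27391763e-04,
        4.75043053e-03, -1.37790545e-05]), 'position': array([ 0.16397921, -0.52466225,  0.23069785]), 'tool_rot': array([[ 9.54507043e-01,  2.98188349e-01, -1.12873534e-04],
       [ 2.98188165e-01, -9.54505871e-01,  1.53640099e-03],
       [ 3.50398425e-04, -1.50016312e-03, -9.99998813e-01]]), 'ft_force': array([0.39575147, 0.48093932, 0.90171855]), 'wrist_torque': array([-0.03779227,  0.00221533, -0.00802328]), 'grip_width': 0.08534897785854352}
scene [[443.44752737   0.         322.949917  ]
 [  0.         443.44752737 200.35918551]
 [  0.           0.           1.        ]] [[ 0.29532194 -0.78536361  0.54404866  1.13270714]
 [ 0.9553869   0.24547973 -0.16424243 -0.21427824]
 [-0.00456289  0.56828136  0.82282166  1.05264282]
 [ 0.          0.          0.          1.        ]]
top [[515.36782414   0.         317.18483543]
 [  0.         515.36782414 203.70697202]
 [  0.           0.           1.        ]] [[-0.01348062  0.99195557 -0.1258667   0.28886157]
 [-0.99980503 -0.01155565  0.01601141 -0.01019271]
 [ 0.01442814  0.12605801  0.99191794  1.64159058]
 [ 0.          0.          0.          1.        ]]
wrist [[309.70691629   0.         323.4224234 ]
 [  0.         309.70691629 201.28886351]
 [  0.           0.           1.        ]] [[ 0.29813876  0.91839028  0.26013953  0.22879226]
 [-0.95452074  0.28738133  0.07938591 -0.50402725]
 [-0.001852   -0.2719766   0.96230208  0.37353722]
 [ 0.          0.          0.          1.        ]]
```

View pics/scene0.png

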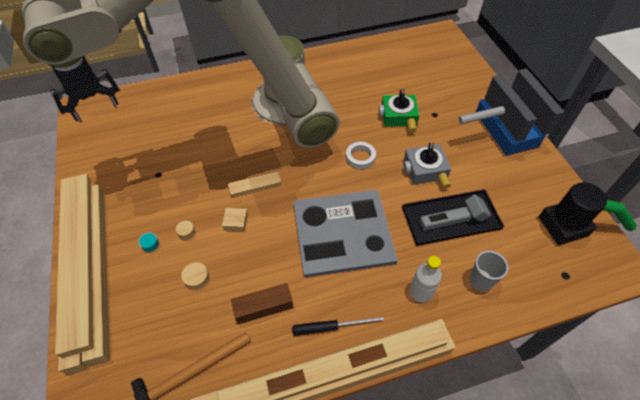

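View pics/top0.png

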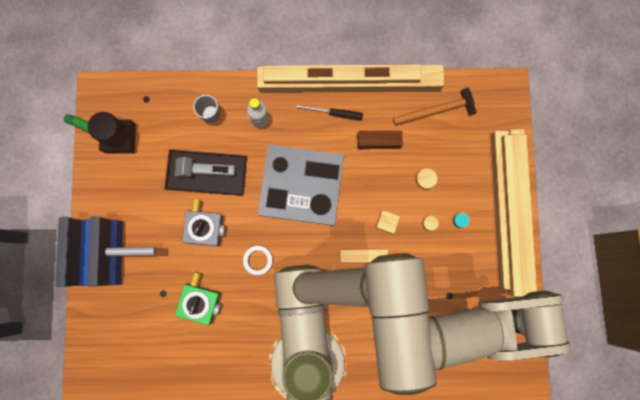

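View pics/wrist0.png

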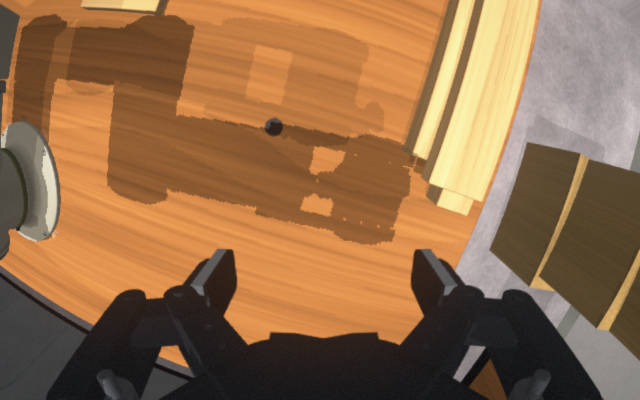

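The scene shows the large disc (194,275), square (234,219), small disc (185,229) and strip (253,184). There is no oblong. The fixture is in the middle, the grey valve at about (428,160), the green decoy above it, and the tray below it.

```bash
python3 - <<'E'
from h import *
a=np.load("pics/top0.npz")["image"];b=np.load("pics/scene0.npz")["image"]
def crop(im,x0,y0,x1,y1,s,fn): cv2.imwrite("pics/"+fn,cv2.resize(cv2.cvtColor(im[y0:y1,x0:x1],cv2.COLOR_RGB2BGR),None,fx=s,fy=s,interpolation=cv2.INTER_CUBIC))
crop(a,150,130,350,270,4,"c1.png")
crop(b,280,80,520,280,3.3,"c2.png")
crop(a,330,150,480,270,5,"c3.png")
for n,im in(("top",a),("scene",b)):
    hsv=cv2.cvtColor(im,cv2.COLOR_RGB2HSV)
    for u,v in ([(427,178),(388,222),(431,223),(363,256),(450,250)] if n=="top" else [(194,275),(234,217),(185,229),(150,260)]): print(n,u,v,hsv[v,u],im[v,u])
E
```

```text
top 427 178 [ 21 112 243] [243 210 136]
top 388 222 [ 19 121 240] [240 197 126]
top 431 223 [ 22 108 243] [243 216 140]
top 363 256 [ 17 123 236] [236 188 122]
top 450 250 [ 13 172 228] [228 143  74]
scene 194 275 [ 17 113 198] [198 160 110]
scene 234 217 [ 19 115 195] [195 162 107]
scene 185 229 [ 18 111 204] [204 168 115]
scene 150 260 [ 15 173 171] [171 114  55]
```

View pics/c1.png

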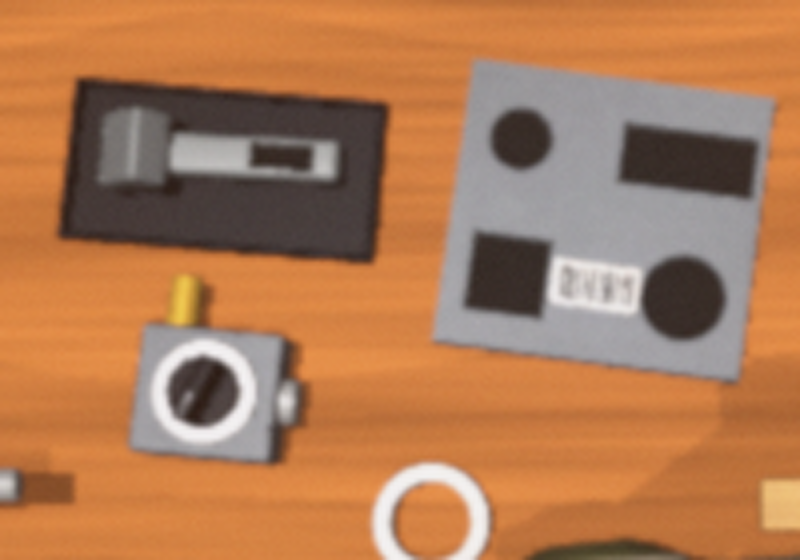

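View pics/c2.png

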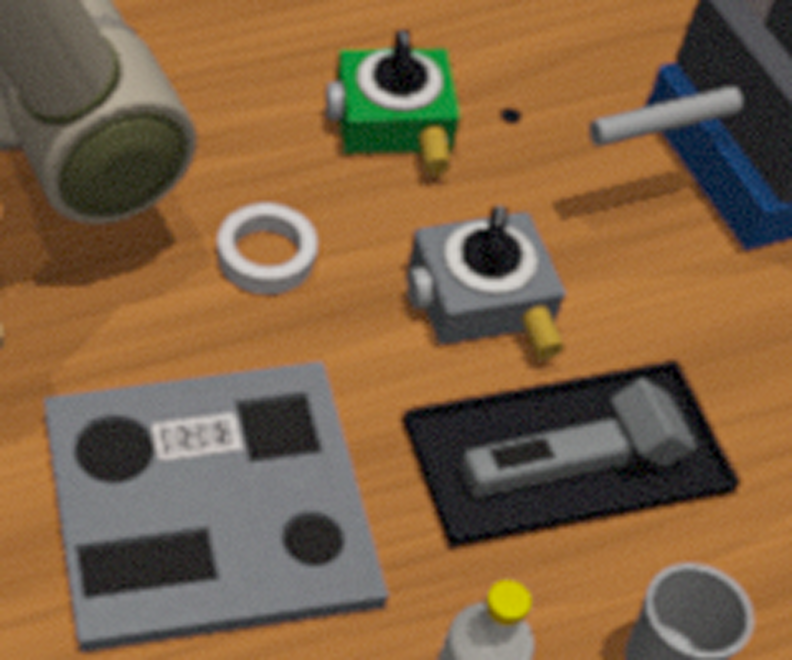

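View pics/c3.png

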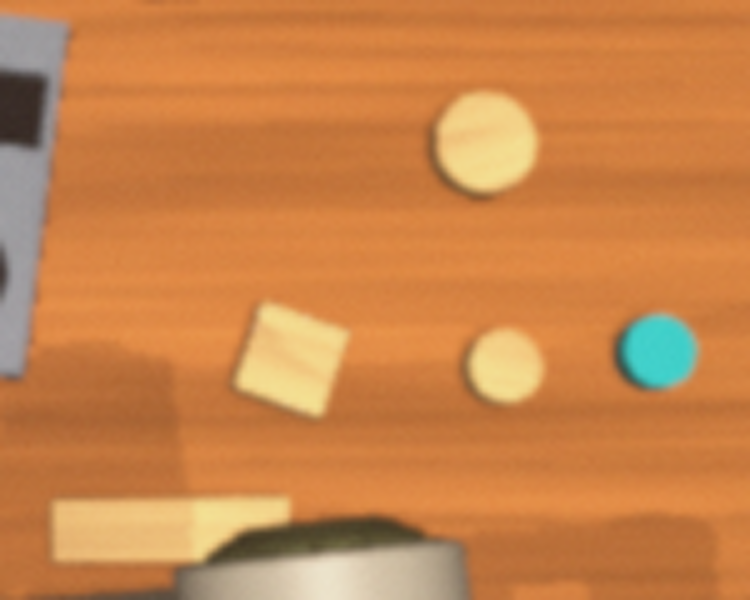

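```bash
cat > m.py <<'E'
from h import *
def contours(mask,amin):
    cs,_=cv2.findContours(mask,cv2.RETR_LIST,cv2.CHAIN_APPROX_NONE); return [c for c in cs if cv2.contourArea(c)>amin]
def load(fn):
    a=np.load("pics/"+fn+".npz"); return dict(image=a["image"],intrinsics=a["K"],world_from_camera=a["T"])
def planepts(d,c,z,fish=False): return np.array([onz(d,p[0][0],p[0][1],z,fish)[:2] for p in c])
def rep(pts,tag):
    r=cv2.minAreaRect((pts*1000).astype(np.float32)); print(tag,"c",np.round(r[0],1),"size",np.round(r[1],1),"ang",round(r[2],1))
E
python3 - <<'E'
from m import *
for n,amin in(("top0",60),("scene0",60)):
    d=load(n); im=cv2.resize(d["image"],None,fx=4,fy=4,interpolation=cv2.INTER_CUBIC)
    d["intrinsics"]=d["intrinsics"]*4; d["intrinsics"][0,2]+=1.5; d["intrinsics"][1,2]+=1.5
    hsv=cv2.cvtColor(im,cv2.COLOR_RGB2HSV); H,S,V=cv2.split(hsv)
    print(n)
    m=((S<142)&(S>80)&(H<30)&(V>150)).astype(np.uint8)*255
    for c in contours(m,1500):
        p=planepts(d,c,.028)
        if -.7<p[:,1].mean()<-0.1 and .2<p[:,0].mean()<.75: rep(p,"blank")
    m=((V<85)).astype(np.uint8)*255
    for c in contours(m,1500):
        p=planepts(d,c,.022); q=p.mean(0)
        if .3<q[0]<.75 and -0.2<q[1]<.45: rep(p,"dark")
    m=((S<90)&(V>90)).astype(np.uint8)*255
    for c in contours(m,1500):
        p=planepts(d,c,.022); q=p.mean(0)
        if .3<q[0]<.75 and -0.2<q[1]<.45: rep(p,"grey")
E
```

```text
top0
blank c [ 327.7 -179.5] size [ 41.9 148.7] ang 0.6
blank c [ 428.  -391.9] size [45.7 46.5] ang 43.4
blank c [ 434.6 -257.4] size [60.2 61.5] ang 70.4
blank c [ 571.8 -386.5] size [63.4 63. ] ang 89.4
blank c [ 463.5 -662.4] size [532.8 105.3] ang 0.0
dark c [423.9 332.2] size [47.5 48.4] ang 21.0
dark c [493.4 -46.4] size [61.8 63.1] ang 89.3
dark c [513.4  92.4] size [58.7 58.6] ang 81.3
dark c [603.3 -51.8] size [104.5  44.9] ang 81.7
dark c [622.5  81.2] size [44.7 45.6] ang 89.7
dark c [621.6 322.6] size [ 66.1 194.3] ang 0.4
dark c [599.6 317. ] size [248.5 127.1] ang 84.7
grey c [319.4 152.4] size [60.9 60.6] ang 44.6
grey c [320.1 152.6] size [92.  91.5] ang 89.3
grey c [424. 332.] size [49.5 50.9] ang 45.2
grey c [422.  320.2] size [129.5 102.6] ang 84.0
grey c [493.  -46.4] size [65.  65.5] ang 89.3
grey c [513.5  92.4] size [61.  61.2] ang 81.6
grey c [603.3 -52. ] size [107.1  47.4] ang 81.6
grey c [622.9  80.8] size [47.1 48. ] ang 89.9
grey c [621.3 322.4] size [191.   62.2] ang 89.9
grey c [557.1  15.1] size [245.  231.5] ang 81.6
grey c [533.7 -59.9] size [2135. 
[... 635 characters left out ...]
.9] size [61.  60.9] ang 82.0
dark c [596.1 396.6] size [50.3 76. ] ang 86.9
dark c [607.3 314. ] size [253.1 135.2] ang 84.9
dark c [441.3 298.2] size [142.6  99.2] ang 43.4
dark c [385.6 352.8] size [53.5 76.5] ang 32.6
grey c [603.  -52.7] size [108.8  49.2] ang 81.9
grey c [622.1  81.3] size [49.9 49.8] ang 22.3
grey c [602.5 297.9] size [135.5  33.9] ang 87.1
grey c [492.7 -47.3] size [67.4 67.2] ang 0.3
grey c [512.6  91.9] size [63.2 63.4] ang 81.8
grey c [595.5 396.5] size [47.6 72.5] ang 87.2
grey c [557.6  14.2] size [246.5 234.3] ang 81.6
grey c [323.3 149.9] size [50.5 47.8] ang 25.4
grey c [393.8 329.8] size [132.1 116.2] ang 82.5
grey c [323.2 151.1] size [ 93.  110.6] ang 71.2
```

Request:
{"name": "apply_moves", "arguments": {
  "plan": [
    {"tx": 50, "ty": 17, "tz": 0, "jaw": 1},
    {"tx": 95, "ty": 32, "tz": 0, "jaw": 1},
    {"tx": 140, "ty": 48, "tz": -10},
    {"tx": 185, "ty": 63, "tz": -20},
    {"tx": 230, "ty": 78, "tz": -35},
    {"tx": 275, "ty": 93, "tz": -50},
    {"tx": 320, "ty": 108, "tz": -65},
    {"tx": 365, "ty": 123, "tz": -75},
    {"tx": 407, "ty": 138, "tz": -85},
    {"tx": 407, "ty": 138, "tz": -85},
    {"tx": 407, "ty": 138, "tz": -85},
    {"tx": 407, "ty": 138, "tz": -85}
  ],
  "grip_force": 40
}}

```text
validation failed for argument at $.pl...
```

```bash
python3 - <<'E'
from h import *
snap("wrist","w1.png");o=env.observe();print(o["position"],o["time_s"],o["q"])
E
```

```text
[ 0.16397686 -0.52480263  0.23095942] 0.2 [-8.49880461e+01  2.18271928e+01  7.43646570e+01  2.81307005e-04
  8.38572901e+01 -1.23356652e+01]
```

View pics/w1.png

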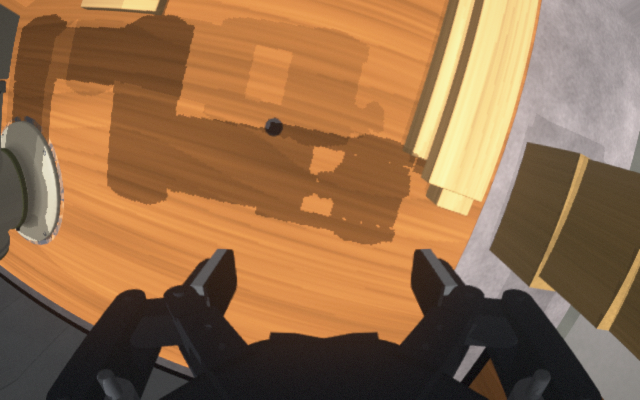

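The move was rejected and the arm didn't move. I'll try rows with every key filled in.

Request:
{"name": "apply_moves", "arguments": {
  "plan": [
    {"tx": 50, "ty": 17, "tz": 0, "rx": 0, "ry": 0, "rz": 0, "jaw": 1}
  ],
  "grip_force": 40
}}

```text
time_s: 0.3
position: [0.2083, -0.5104, 0.2306]
tool_rot: [[0.956, 0.292, -0.001], [0.292, -0.956, 0.001], [-0.001, -0.001, -1.0]]
ft_force: [1.1, -0.7, 0.0]
grip_width: 0.0853
```

Request:
{"name": "apply_moves", "arguments": {
  "plan": [
    {"tx": 45, "ty": 15, "tz": 0, "rx": 0, "ry": 0, "rz": 0, "jaw": 1},
    {"tx": 90, "ty": 31, "tz": 0, "rx": 0, "ry": 0, "rz": 0, "jaw": 1},
    {"tx": 135, "ty": 46, "tz": -10, "rx": 0, "ry": 0, "rz": 0, "jaw": 1},
    {"tx": 180, "ty": 61, "tz": -25, "rx": 0, "ry": 0, "rz": 0, "jaw": 1},
    {"tx": 225, "ty": 77, "tz": -40, "rx": 0, "ry": 0, "rz": 0, "jaw": 1},
    {"tx": 270, "ty": 92, "tz": -55, "rx": 0, "ry": 0, "rz": 0, "jaw": 1},
    {"tx": 315, "ty": 107, "tz": -70, "rx": 0, "ry": 0, "rz": 0, "jaw": 1},
    {"tx": 345, "ty": 117, "tz": -85, "rx": 0, "ry": 0, "rz": 0, "jaw": 1},
    {"tx": 363, "ty": 123.5, "tz": -90, "rx": 0, "ry": 0, "rz": 0, "jaw": 1},
    {"tx": 363, "ty": 123.5, "tz": -90, "rx": 0, "ry": 0, "rz": 0, "jaw": 1},
    {"tx": 363, "ty": 123.5, "tz": -90, "rx": 0, "ry": 0, "rz": 0, "jaw": 1},
    {"tx": 363, "ty": 123.5, "tz": -90, "rx": 0, "ry": 0, "rz": 0, "jaw": 1}
  ]
}}

```text
time_s: 1.5
position: [0.5706, -0.3876, 0.1411]
tool_rot: [[0.957, 0.291, -0.001], [0.291, -0.957, 0.0], [-0.001, -0.0, -1.0]]
ft_force: [-0.5, 0.6, -0.2]
grip_width: 0.0854
```

```bash
python3 - <<'E'
from m import *
d=snap("wrist","w2.png");o=env.observe();print(o["position"],o["time_s"],o["q"])
print(proj(d,(.5715,-.387,.028),True))
H,S,V=cv2.split(cv2.cvtColor(d["image"],cv2.COLOR_RGB2HSV))
m=((S<145)&(S>70)&(H<30)&(V>120)).astype(np.uint8)*255
for c in contours(m,500): rep(planepts(d,c,.028,True),c.mean(0))
E
```

```text
[ 0.57053984 -0.38767188  0.14120358] 1.55 [-4.39917262e+01  3.98071052e+01  5.70248431e+01 -3.04069142e-02
  8.32085612e+01  2.91018219e+01]
(np.float64(324.0173153153856), np.float64(195.13795257161834))
[[289.87610619 322.34513274]] c [ 433.7 -392.5] size [35.1 46.2] ang 12.8
[[ 88.40697674 305.87209302]] c [ 338.8 -141.7] size [40.4 55.7] ang 0.5
[[162.95 270.75]] c [ 441.2 -252.2] size [42.7 70.1] ang 66.2
[[323.77027027 191.64414414]] c [ 571.3 -387.2] size [64.1 64.2] ang 78.4
[[547.90139688 239.62284306]] c [ 598.3 -762.8] size [397.2 238. ] ang 76.9
```

View pics/w2.png

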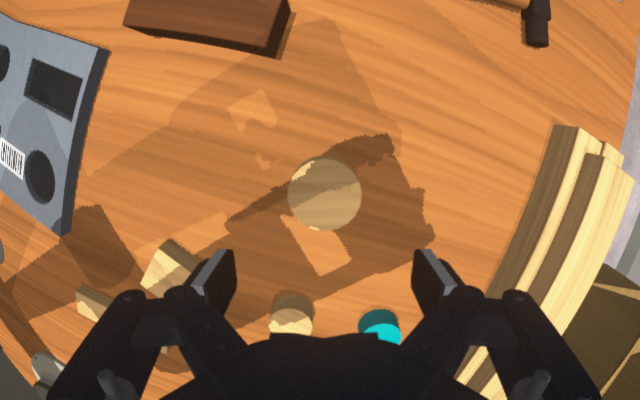

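The wrist view puts the large disc at (324,192), which works out to (571.3,-387.2) and agrees with the earlier fix. I'll descend and grip.

Request:
{"name": "apply_moves", "arguments": {
  "plan": [
    {"tx": 0.8, "ty": 0.5, "tz": -40, "rx": 0, "ry": 0, "rz": 0, "jaw": 1},
    {"tx": 0.8, "ty": 0.5, "tz": -80, "rx": 0, "ry": 0, "rz": 0, "jaw": 1},
    {"tx": 0.8, "ty": 0.5, "tz": -110, "rx": 0, "ry": 0, "rz": 0, "jaw": 1},
    {"tx": 0.8, "ty": 0.5, "tz": -125, "rx": 0, "ry": 0, "rz": 0, "jaw": 1},
    {"tx": 0.8, "ty": 0.5, "tz": -133, "rx": 0, "ry": 0, "rz": 0, "jaw": 1},
    {"tx": 0.8, "ty": 0.5, "tz": -133, "rx": 0, "ry": 0, "rz": 0, "jaw": 1},
    {"tx": 0.8, "ty": 0.5, "tz": -133, "rx": 0, "ry": 0, "rz": 0, "jaw": -1},
    {"tx": 0.8, "ty": 0.5, "tz": -133, "rx": 0, "ry": 0, "rz": 0, "jaw": -1},
    {"tx": 0.8, "ty": 0.5, "tz": -133, "rx": 0, "ry": 0, "rz": 0, "jaw": -1},
    {"tx": 0.8, "ty": 0.5, "tz": -133, "rx": 0, "ry": 0, "rz": 0, "jaw": -1},
    {"tx": 0.8, "ty": 0.5, "tz": -133, "rx": 0, "ry": 0, "rz": 0, "jaw": -1},
    {"tx": 0.8, "ty": 0.5, "tz": -133, "rx": 0, "ry": 0, "rz": 0, "jaw": -1}
  ],
  "grip_force": 60
}}

```text
time_s: 2.75
position: [0.5722, -0.3879, 0.0106]
tool_rot: [[0.957, 0.291, 0.002], [0.291, -0.957, -0.003], [0.001, 0.003, -1.0]]
ft_force: [-0.8, 0.3, 6.4]
grip_width: 0.0617
```

Request:
{"name": "apply_moves", "arguments": {
  "plan": [
    {"tx": 0, "ty": 0, "tz": 20, "rx": 0, "ry": 0, "rz": 0, "jaw": -1},
    {"tx": 0, "ty": 0, "tz": 50, "rx": 0, "ry": 0, "rz": 0, "jaw": -1},
    {"tx": 0, "ty": 0, "tz": 85, "rx": 0, "ry": 0, "rz": 0, "jaw": -1},
    {"tx": 0, "ty": 0, "tz": 110, "rx": 0, "ry": 0, "rz": 0, "jaw": -1},
    {"tx": 0, "ty": 0, "tz": 110, "rx": 0, "ry": 0, "rz": 0, "jaw": -1},
    {"tx": 0, "ty": 0, "tz": 110, "rx": 0, "ry": 0, "rz": 0, "jaw": -1}
  ]
}}

```text
time_s: 3.35
position: [0.5721, -0.3879, 0.1211]
tool_rot: [[0.957, 0.291, 0.003], [0.291, -0.957, -0.003], [0.002, 0.004, -1.0]]
ft_force: [-0.7, 0.1, -1.2]
grip_width: 0.0617
```

```bash
python3 - <<'E'
from m import *
d=snap("wrist","w3.png");o=env.observe();print(o["position"],o["time_s"],o["grip_width"],o["ft_force"])
E
```

```text
[ 0.57182245 -0.38759572  0.11988783] 3.4 0.06179789920900485 [-0.70920949 -0.17331148 -0.90829643]
```

View pics/w3.png

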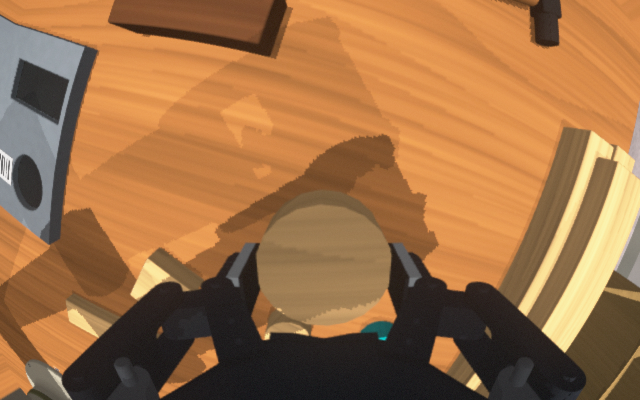

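```bash
cat >> m.py <<'E'
def held(fn,h,fish=True,amin=4000):
    d=load(fn);o=env.observe();z=o["position"][2]-h+.028
    H,S,V=cv2.split(cv2.cvtColor(d["image"],cv2.COLOR_RGB2HSV))
    m=((S<150)&(S>60)&(H<30)&(V>90)).astype(np.uint8)*255
    # only the nearest-to-camera top face
    for c in contours(m,amin):
        rep(planepts(d,c,z,True),c.mean(0)); print("tcp",o["position"]*1000)
E
python3 - <<'E'
from m import *
held("w3",.0106)
a=load("w3")["image"];H,S,V=cv2.split(cv2.cvtColor(a,cv2.COLOR_RGB2HSV));
for p in [(320,200),(320,194),(320,230),(320,300),(320,330),(320,170)]:print(p,H[p[1],p[0]],S[p[1],p[0]],V[p[1],p[0]])
E
```

```text
[[317.16143498 268.64798206]] c [ 568.7 -388.2] size [82.  62.6] ang 16.2
tcp [ 571.822455   -387.59571983  119.88782745]
[[592.47459584 257.57621247]] c [ 600.1 -562.8] size [219.2 136.5] ang 45.7
tcp [ 571.822455   -387.59571983  119.88782745]
(320, 200) 16 122 119
(320, 194) 16 117 122
(320, 230) 16 119 156
(320, 300) 17 121 160
(320, 330) 14 164 224
(320, 170) 14 164 126
```

Request:
{"name": "apply_moves", "arguments": {
  "plan": [
    {"tx": -10, "ty": 40, "tz": 0, "rx": 0, "ry": 0, "rz": 0, "jaw": -1},
    {"tx": -20, "ty": 85, "tz": 0, "rx": 0, "ry": 0, "rz": 0, "jaw": -1},
    {"tx": -30, "ty": 130, "tz": 0, "rx": 0, "ry": 0, "rz": 0, "jaw": -1},
    {"tx": -40, "ty": 175, "tz": 0, "rx": 0, "ry": 0, "rz": 0, "jaw": -1},
    {"tx": -50, "ty": 220, "tz": 0, "rx": 0, "ry": 0, "rz": 0, "jaw": -1},
    {"tx": -60, "ty": 265, "tz": 0, "rx": 0, "ry": 0, "rz": 0, "jaw": -1},
    {"tx": -70, "ty": 305, "tz": 0, "rx": 0, "ry": 0, "rz": 0, "jaw": -1},
    {"tx": -78.4, "ty": 330, "tz": 0, "rx": 0, "ry": 0, "rz": 0, "jaw": -1},
    {"tx": -78.4, "ty": 340.8, "tz": 0, "rx": 0, "ry": 0, "rz": 0, "jaw": -1},
    {"tx": -78.4, "ty": 340.8, "tz": -20, "rx": 0, "ry": 0, "rz": 0, "jaw": -1},
    {"tx": -78.4, "ty": 340.8, "tz": -40, "rx": 0, "ry": 0, "rz": 0, "jaw": -1},
    {"tx": -78.4, "ty": 340.8, "tz": -40, "rx": 0, "ry": 0, "rz": 0, "jaw": -1}
  ]
}}

```text
time_s: 4.6
position: [0.4924, -0.0468, 0.0774]
tool_rot: [[0.957, 0.291, -0.004], [0.291, -0.957, -0.0], [-0.004, -0.001, -1.0]]
ft_force: [-0.5, -0.6, 0.2]
grip_width: 0.0615
```

```bash
python3 - <<'E'
from m import *
d=snap("wrist","w4.png");d=snap("top","t4.png");o=env.observe();print(o["position"],o["time_s"],o["grip_width"],o["ft_force"])
im=d["image"][130:250,240:400];cv2.imwrite("pics/t4c.png",cv2.resize(im[:,:,::-1],None,fx=4,fy=4,interpolation=cv2.INTER_CUBIC))
E
```

```text
[ 0.49362039 -0.04724589  0.07972837] 4.7 0.06145857119746039 [ 0.35878212 -0.04869603 -0.92770278]
```

View pics/w4.png

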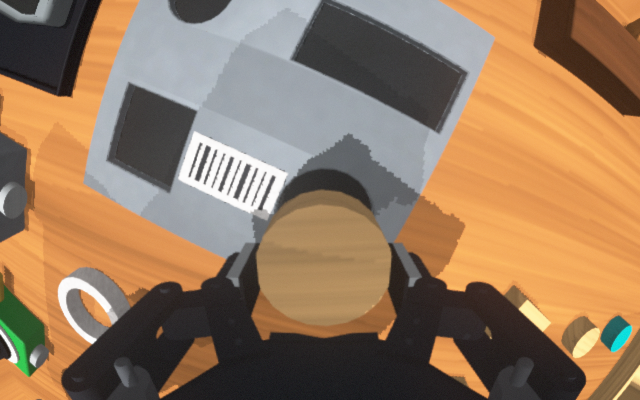

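View pics/t4.png

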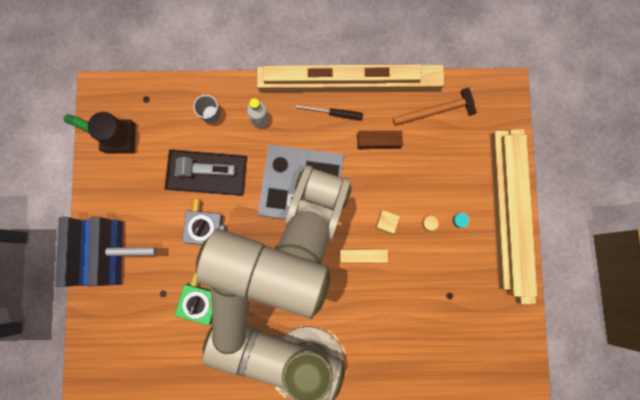

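The large disc is held over its pocket, with the dark rim showing at (330,180). Lowering it now.

Request:
{"name": "apply_moves", "arguments": {
  "plan": [
    {"tx": -0.2, "ty": 0.4, "tz": -20, "rx": 0, "ry": 0, "rz": 0, "jaw": -1},
    {"tx": -0.2, "ty": 0.4, "tz": -35, "rx": 0, "ry": 0, "rz": 0, "jaw": -1},
    {"tx": -0.2, "ty": 0.4, "tz": -45, "rx": 0, "ry": 0, "rz": 0, "jaw": -1},
    {"tx": -0.2, "ty": 0.4, "tz": -48, "rx": 0, "ry": 0, "rz": 0, "jaw": -1},
    {"tx": -0.2, "ty": 0.4, "tz": -51, "rx": 0, "ry": 0, "rz": 0, "jaw": -1},
    {"tx": -0.2, "ty": 0.4, "tz": -54, "rx": 0, "ry": 0, "rz": 0, "jaw": -1},
    {"tx": -0.2, "ty": 0.4, "tz": -55, "rx": 0, "ry": 0, "rz": 0, "jaw": -1},
    {"tx": -0.2, "ty": 0.4, "tz": -55, "rx": 0, "ry": 0, "rz": 0, "jaw": -1}
  ]
}}

```text
time_s: 5.5
position: [0.4935, -0.0469, 0.0249]
tool_rot: [[0.957, 0.29, 0.0], [0.29, -0.957, -0.002], [-0.0, 0.002, -1.0]]
ft_force: [-0.4, 0.1, -0.6]
grip_width: 0.0614
```

Request:
{"name": "apply_moves", "arguments": {
  "plan": [
    {"tx": 0, "ty": 0, "tz": -2, "rx": 0, "ry": 0, "rz": 0, "jaw": -1},
    {"tx": 0, "ty": 0, "tz": -2.5, "rx": 0, "ry": 0, "rz": 0, "jaw": -1},
    {"tx": 0, "ty": 0, "tz": -2.5, "rx": 0, "ry": 0, "rz": 0, "jaw": 1},
    {"tx": 0, "ty": 0, "tz": -2.5, "rx": 0, "ry": 0, "rz": 0, "jaw": 1},
    {"tx": 0, "ty": 0, "tz": -2.5, "rx": 0, "ry": 0, "rz": 0, "jaw": 1},
    {"tx": 0, "ty": 0, "tz": -2, "rx": 0, "ry": 0, "rz": 0, "jaw": 1},
    {"tx": 0, "ty": 0, "tz": 20, "rx": 0, "ry": 0, "rz": 0, "jaw": 1},
    {"tx": 0, "ty": 0, "tz": 60, "rx": 0, "ry": 0, "rz": 0, "jaw": 1},
    {"tx": 0, "ty": 0, "tz": 100, "rx": 0, "ry": 0, "rz": 0, "jaw": 1},
    {"tx": 0, "ty": 0, "tz": 130, "rx": 0, "ry": 0, "rz": 0, "jaw": 1},
    {"tx": 0, "ty": 0, "tz": 130, "rx": 0, "ry": 0, "rz": 0, "jaw": 1},
    {"tx": 0, "ty": 0, "tz": 130, "rx": 0, "ry": 0, "rz": 0, "jaw": 1}
  ]
}}

```text
time_s: 6.7
position: [0.4934, -0.0468, 0.155]
tool_rot: [[0.957, 0.29, 0.001], [0.29, -0.957, -0.002], [0.0, 0.002, -1.0]]
ft_force: [0.2, -0.3, -1.3]
grip_width: 0.0854
```

```bash
python3 - <<'E'
from m import *
d=snap("wrist","w5.png");snap("scene","s5.png");o=env.observe();print(o["position"],o["time_s"],o["grip_width"],o["ft_force"])
H,S,V=cv2.split(cv2.cvtColor(d["image"],cv2.COLOR_RGB2HSV))
m=((S<150)&(S>60)&(H<30)&(V>90)).astype(np.uint8)*255
for c in contours(m,500): rep(planepts(d,c,.040,True),c.mean(0))
E
```

```text
[ 0.49293171 -0.04670883  0.15376931] 6.8 0.08553810196766047 [-0.13817466 -0.8808891   0.19827689]
[[368.54973822 330.4921466 ]] c [ 362.5 -138.7] size [29.6 88.9] ang 2.3
[[549.77272727 303.80681818]] c [ 445.4 -363.5] size [80.3 34.4] ang 65.0
[[487.265625 280.015625]] c [ 453.2 -244.6] size [79.4 33.9] ang 70.5
[[619.2852349  327.31208054]] c [ 364.2 -657.6] size [417.4 164.8] ang 55.7
[[323.20095694 193.94258373]] c [493.7 -45.4] size [66.2 63.8] ang 45.0
```

View pics/w5.png

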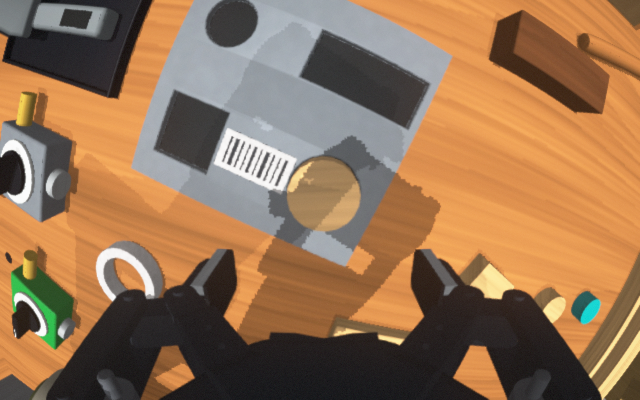

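View pics/s5.png

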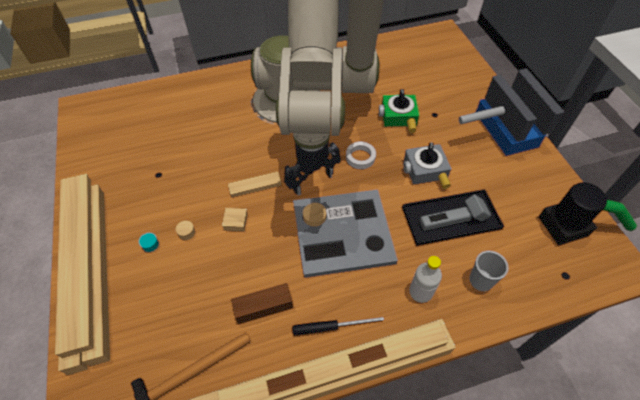

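The large disc is seated: at z = 40 mm it measures (493.7,-45.4) and 64 mm across. Next is the square.

Request:
{"name": "apply_moves", "arguments": {
  "plan": [
    {"tx": -10, "ty": -35, "tz": 0, "rx": 0, "ry": 0, "rz": -0.1, "jaw": 1},
    {"tx": -20, "ty": -75, "tz": 0, "rx": 0, "ry": 0, "rz": -0.2, "jaw": 1},
    {"tx": -30, "ty": -115, "tz": 0, "rx": 0, "ry": 0, "rz": -0.3, "jaw": 1},
    {"tx": -40, "ty": -150, "tz": 0, "rx": 0, "ry": 0, "rz": -0.4, "jaw": 1},
    {"tx": -50, "ty": -185, "tz": -10, "rx": 0, "ry": 0, "rz": -0.5, "jaw": 1},
    {"tx": -58.3, "ty": -211.3, "tz": -20, "rx": 0, "ry": 0, "rz": -0.6, "jaw": 1},
    {"tx": -58.3, "ty": -211.3, "tz": -30, "rx": 0, "ry": 0, "rz": -0.646, "jaw": 1},
    {"tx": -58.3, "ty": -211.3, "tz": -30, "rx": 0, "ry": 0, "rz": -0.646, "jaw": 1},
    {"tx": -58.3, "ty": -211.3, "tz": -30, "rx": 0, "ry": 0, "rz": -0.646, "jaw": 1}
  ]
}}

```text
time_s: 7.7
position: [0.4344, -0.2575, 0.1232]
tool_rot: [[0.939, -0.343, -0.003], [-0.343, -0.939, 0.002], [-0.004, -0.0, -1.0]]
ft_force: [-0.2, 0.2, -0.5]
grip_width: 0.0856
```

```bash
python3 - <<'E'
from m import *
d=snap("wrist","w6.png");o=env.observe();print(o["position"],o["time_s"],np.degrees(np.arctan2(o["tool_rot"][1,1],o["tool_rot"][0,1])))
H,S,V=cv2.split(cv2.cvtColor(d["image"],cv2.COLOR_RGB2HSV))
m=((S<150)&(S>60)&(H<30)&(V>90)).astype(np.uint8)*255
for c in contours(m,500): rep(planepts(d,c,.028,True),c.mean(0))
E
```

```text
[ 0.43474138 -0.25752558  0.12361364] 7.75 -110.02278646154056
[[630.79518072 383.93975904]] c [-267.7 -807.3] size [351.7  65.2] ang 33.5
[[297.675  311.5875]] c [ 338.5 -191.6] size [ 50.5 133. ] ang 0.3
[[102.88       218.41142857]] c [493.5 -42.9] size [66.6 84.4] ang 7.2
[[325.12811388 198.14590747]] c [ 435.7 -259.3] size [58.7 63. ] ang 69.2
[[472.7037037  153.27160494]] c [ 429.5 -389.1] size [56.3 46.3] ang 69.8
[[621.72222222 124.71078431]] c [ 369.4 -616.9] size [137.1 374.6] ang 81.4
```

View pics/w6.png

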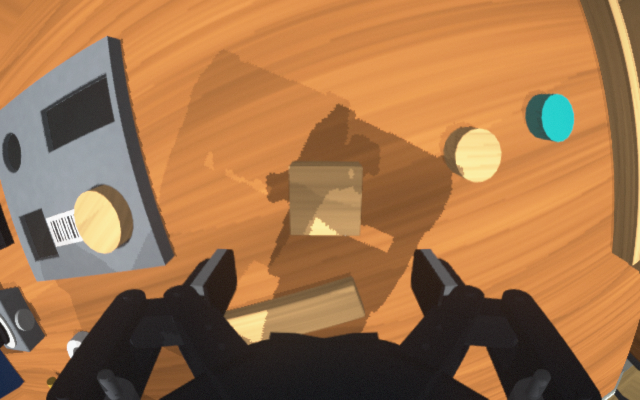

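The square is at (325,198), lined up with the jaws. Gripping.

Request:
{"name": "apply_moves", "arguments": {
  "plan": [
    {"tx": 0.2, "ty": -0.7, "tz": -40, "rx": 0, "ry": 0, "rz": 0, "jaw": 1},
    {"tx": 0.2, "ty": -0.7, "tz": -75, "rx": 0, "ry": 0, "rz": 0, "jaw": 1},
    {"tx": 0.2, "ty": -0.7, "tz": -100, "rx": 0, "ry": 0, "rz": 0, "jaw": 1},
    {"tx": 0.2, "ty": -0.7, "tz": -115, "rx": 0, "ry": 0, "rz": 0, "jaw": 1},
    {"tx": 0.2, "ty": -0.7, "tz": -115, "rx": 0, "ry": 0, "rz": 0, "jaw": 1},
    {"tx": 0.2, "ty": -0.7, "tz": -115, "rx": 0, "ry": 0, "rz": 0, "jaw": -1},
    {"tx": 0.2, "ty": -0.7, "tz": -115, "rx": 0, "ry": 0, "rz": 0, "jaw": -1},
    {"tx": 0.2, "ty": -0.7, "tz": -115, "rx": 0, "ry": 0, "rz": 0, "jaw": -1},
    {"tx": 0.2, "ty": -0.7, "tz": -115, "rx": 0, "ry": 0, "rz": 0, "jaw": -1},
    {"tx": 0.2, "ty": -0.7, "tz": -115, "rx": 0, "ry": 0, "rz": 0, "jaw": -1},
    {"tx": 0.2, "ty": -0.7, "tz": -115, "rx": 0, "ry": 0, "rz": 0, "jaw": -1}
  ]
}}

```text
time_s: 8.85
position: [0.4356, -0.2585, 0.0101]
tool_rot: [[0.94, -0.342, -0.0], [-0.342, -0.94, -0.001], [0.0, 0.001, -1.0]]
ft_force: [-0.3, 1.7, 5.3]
grip_width: 0.0567
```

Request:
{"name": "apply_moves", "arguments": {
  "plan": [
    {"tx": 0, "ty": 0, "tz": 20, "rx": 0, "ry": 0, "rz": 0, "jaw": -1},
    {"tx": 0, "ty": 0, "tz": 50, "rx": 0, "ry": 0, "rz": 0, "jaw": -1},
    {"tx": 0, "ty": 0, "tz": 85, "rx": 0, "ry": 0, "rz": 0, "jaw": -1},
    {"tx": 0, "ty": 0, "tz": 110, "rx": 0, "ry": 0, "rz": 0, "jaw": -1},
    {"tx": 0, "ty": 0, "tz": 110, "rx": 0, "ry": 0, "rz": 0, "jaw": -1},
    {"tx": 0, "ty": 0, "tz": 110, "rx": 0, "ry": 0, "rz": 0, "jaw": -1}
  ]
}}

```text
time_s: 9.45
position: [0.4356, -0.2584, 0.1207]
tool_rot: [[0.94, -0.342, 0.001], [-0.342, -0.94, -0.002], [0.001, 0.002, -1.0]]
ft_force: [0.8, 0.1, -2.2]
grip_width: 0.0562
```

```bash
python3 - <<'E'
from m import *
d=snap("wrist","w7.png");o=env.observe();print(o["position"],o["time_s"],np.degrees(np.arctan2(o["tool_rot"][1,1],o["tool_rot"][0,1])))
E
```

```text
[ 0.43527342 -0.25814722  0.11984573] 9.5 -109.98879944417112
```

View pics/w7.png

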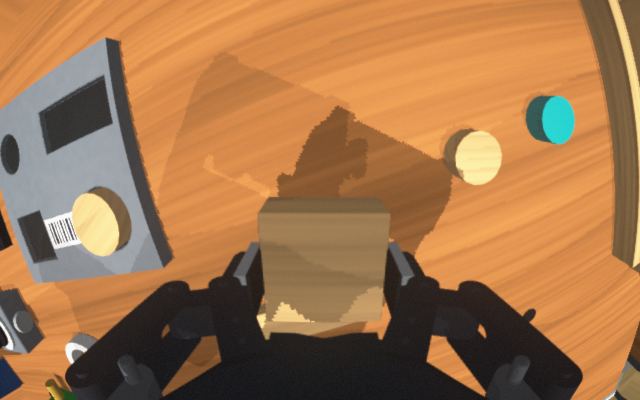

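Request:
{"name": "apply_moves", "arguments": {
  "plan": [
    {"tx": 10, "ty": 40, "tz": 0, "rx": 0, "ry": 0, "rz": 0.03, "jaw": -1},
    {"tx": 20, "ty": 85, "tz": 0, "rx": 0, "ry": 0, "rz": 0.06, "jaw": -1},
    {"tx": 30, "ty": 130, "tz": 0, "rx": 0, "ry": 0, "rz": 0.09, "jaw": -1},
    {"tx": 40, "ty": 175, "tz": 0, "rx": 0, "ry": 0, "rz": 0.12, "jaw": -1},
    {"tx": 50, "ty": 220, "tz": 0, "rx": 0, "ry": 0, "rz": 0.15, "jaw": -1},
    {"tx": 60, "ty": 265, "tz": 0, "rx": 0, "ry": 0, "rz": 0.18, "jaw": -1},
    {"tx": 68, "ty": 310, "tz": 0, "rx": 0, "ry": 0, "rz": 0.204, "jaw": -1},
    {"tx": 75, "ty": 340, "tz": 0, "rx": 0, "ry": 0, "rz": 0.204, "jaw": -1},
    {"tx": 78, "ty": 350, "tz": -5, "rx": 0, "ry": 0, "rz": 0.204, "jaw": -1},
    {"tx": 78, "ty": 350, "tz": -30, "rx": 0, "ry": 0, "rz": 0.204, "jaw": -1},
    {"tx": 78, "ty": 350, "tz": -50, "rx": 0, "ry": 0, "rz": 0.204, "jaw": -1},
    {"tx": 78, "ty": 350, "tz": -50, "rx": 0, "ry": 0, "rz": 0.204, "jaw": -1}
  ]
}}

```text
time_s: 10.7
position: [0.5114, 0.0913, 0.0668]
tool_rot: [[0.989, -0.145, -0.007], [-0.145, -0.989, -0.001], [-0.007, 0.002, -1.0]]
ft_force: [-0.1, -0.5, 0.2]
grip_width: 0.0567
```

```bash
python3 - <<'E'
from m import *
d=snap("wrist","w8.png");o=env.observe();print(o["position"],o["time_s"],np.degrees(np.arctan2(o["tool_rot"][1,1],o["tool_rot"][0,1])),o["grip_width"])
E
```

```text
[0.5124006  0.09123333 0.06845705] 10.75 -98.3414594979053 0.05677682842764992
```

View pics/w8.png

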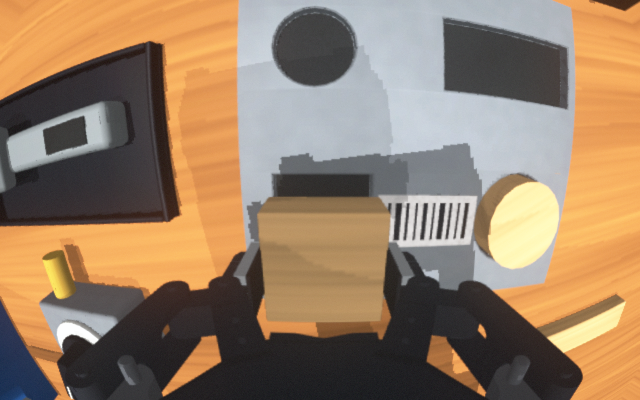

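Request:
{"name": "apply_moves", "arguments": {
  "plan": [
    {"tx": 1, "ty": 0.8, "tz": -15, "rx": 0, "ry": 0, "rz": 0, "jaw": -1},
    {"tx": 1, "ty": 0.8, "tz": -28, "rx": 0, "ry": 0, "rz": 0, "jaw": -1},
    {"tx": 1, "ty": 0.8, "tz": -34, "rx": 0, "ry": 0, "rz": 0, "jaw": -1},
    {"tx": 1, "ty": 0.8, "tz": -37, "rx": 0, "ry": 0, "rz": 0, "jaw": -1},
    {"tx": 1, "ty": 0.8, "tz": -40, "rx": 0, "ry": 0, "rz": 0, "jaw": -1},
    {"tx": 1, "ty": 0.8, "tz": -43, "rx": 0, "ry": 0, "rz": 0, "jaw": -1},
    {"tx": 1, "ty": 0.8, "tz": -44, "rx": 0, "ry": 0, "rz": 0, "jaw": -1},
    {"tx": 1, "ty": 0.8, "tz": -44, "rx": 0, "ry": 0, "rz": 0, "jaw": -1}
  ]
}}

```text
time_s: 11.55
position: [0.5134, 0.0921, 0.0245]
tool_rot: [[0.989, -0.145, -0.004], [-0.145, -0.989, -0.001], [-0.004, 0.001, -1.0]]
ft_force: [0.1, -0.6, -0.3]
grip_width: 0.0567
```

No contact force, so I'll lower the last bit and release.

Request:
{"name": "apply_moves", "arguments": {
  "plan": [
    {"tx": 0, "ty": 0, "tz": -2, "rx": 0, "ry": 0, "rz": 0, "jaw": -1},
    {"tx": 0, "ty": 0, "tz": -2, "rx": 0, "ry": 0, "rz": 0, "jaw": -1},
    {"tx": 0, "ty": 0, "tz": -2, "rx": 0, "ry": 0, "rz": 0, "jaw": 1},
    {"tx": 0, "ty": 0, "tz": -2, "rx": 0, "ry": 0, "rz": 0, "jaw": 1},
    {"tx": 0, "ty": 0, "tz": -2, "rx": 0, "ry": 0, "rz": 0, "jaw": 1},
    {"tx": 0, "ty": 0, "tz": -2, "rx": 0, "ry": 0, "rz": 0, "jaw": 1},
    {"tx": 0, "ty": 0, "tz": 20, "rx": 0, "ry": 0, "rz": 0, "jaw": 1},
    {"tx": 0, "ty": 0, "tz": 60, "rx": 0, "ry": 0, "rz": 0, "jaw": 1},
    {"tx": 0, "ty": 0, "tz": 100, "rx": 0, "ry": 0, "rz": 0, "jaw": 1},
    {"tx": 0, "ty": 0, "tz": 130, "rx": 0, "ry": 0, "rz": 0, "jaw": 1},
    {"tx": 0, "ty": 0, "tz": 130, "rx": 0, "ry": 0, "rz": 0, "jaw": 1},
    {"tx": 0, "ty": 0, "tz": 130, "rx": 0, "ry": 0, "rz": 0, "jaw": 1}
  ]
}}

```text
time_s: 12.75
position: [0.5133, 0.0921, 0.1547]
tool_rot: [[0.989, -0.145, -0.004], [-0.145, -0.989, -0.001], [-0.004, 0.001, -1.0]]
ft_force: [-0.1, -0.8, -0.5]
grip_width: 0.0853
```

```bash
python3 - <<'E'
from m import *
d=snap("wrist","w9.png");o=env.observe();print(o["position"],o["time_s"],o["grip_width"])
H,S,V=cv2.split(cv2.cvtColor(d["image"],cv2.COLOR_RGB2HSV))
m=((S<150)&(S>60)&(H<30)&(V>90)).astype(np.uint8)*255
for c in contours(m,500): rep(planepts(d,c,.040,True),c.mean(0))
d=snap("scene","s9.png")
H,S,V=cv2.split(cv2.cvtColor(d["image"],cv2.COLOR_RGB2HSV))
m=((S<150)&(S>60)&(H<30)&(V>110)).astype(np.uint8)*255
for c in contours(m,80): rep(planepts(d,c,.028),c.mean(0))
E
```

```text
[0.51292579 0.09205446 0.15375097] 12.8 0.0854985353482155
[[541.44186047 288.51162791]] c [ 350.4 -156.1] size [150.9  56.7] ang 89.7
[[467.98421053 192.67894737]] c [495.2 -42. ] size [72.4 63.3] ang 63.9
[[323.2183908 194.0651341]] c [514.   92.3] size [58.2 61.7] ang 81.6
[[285.36363636 381.88888889]] c [ 891.7 -230.4] size [33.  85.3] ang 0.4
[[367.07608696 355.26086957]] c [891.4 -40. ] size [32.5 85.6] ang 0.7
[[326.14664311 370.07773852]] c [ 903.2 -138.2] size [ 81.6 598.3] ang 0.1
[[184.44 227.96]] c [ 428.1 -393.9] size [50.2 47.3] ang 14.6
[[314.3125   212.484375]] c [486.6 -43.8] size [63.4 69.1] ang 74.3
[[365.58928571 206.08035714]] c [509.   95.9] size [59.5 68. ] ang 83.4
[[ 95.29533679 276.31606218]] c [ 459.2 -635.2] size [519.5  49.8] ang 0.1
[[ 71.83368421 278.77263158]] c [ 436.9 -679.9] size [568.8  78.7] ang 0.2
[[254.41935484 182.71774194]] c [ 336.  -180.9] size [151.7  50.1] ang 88.0
[[289.39568345 119.84892086]] c [113.7 -16.2] size [207.6  68. ] ang 82.0
[[ 76.95828636 195.37655017]] c [ 186.7 -686.8] size [ 430.2 1095.7] ang 64.2
[[91.92857143 53.875     ]] c [-421.8 -642.8] size [348.9  81.5] ang 89.2
[[98.65979381 28.38659794]] c [-578.1 -584.8] size [135.  250.4] ang 0.0
[[ 6.62745098 16.76470588]] c [-746.3 -942.8] size [134.5  48.5] ang 4.5
[[91.23026316  6.35526316]] c [-747.2 -619.5] size [272.8 133.4] ang 89.7
```

View pics/w9.png

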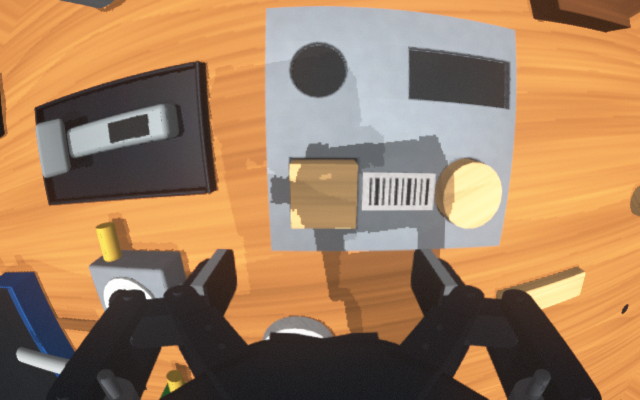

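View pics/s9.png

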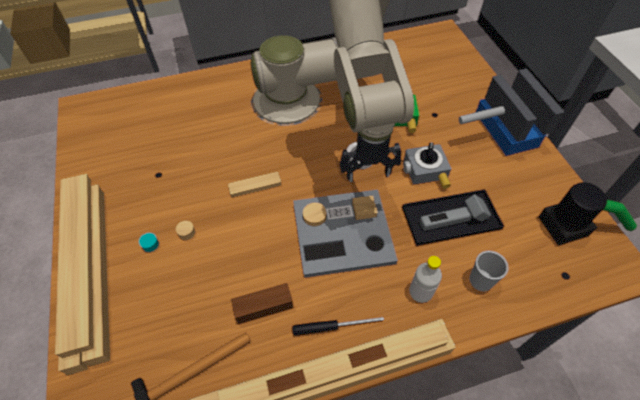

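Both are seated flat and nothing has been disturbed. Next is the small disc.

Request:
{"name": "apply_moves", "arguments": {
  "plan": [
    {"tx": -8, "ty": -40, "tz": 0, "rx": 0, "ry": 0, "rz": -0.07, "jaw": 1},
    {"tx": -16, "ty": -85, "tz": 0, "rx": 0, "ry": 0, "rz": -0.14, "jaw": 1},
    {"tx": -24, "ty": -130, "tz": 0, "rx": 0, "ry": 0, "rz": -0.21, "jaw": 1},
    {"tx": -32, "ty": -175, "tz": 0, "rx": 0, "ry": 0, "rz": -0.28, "jaw": 1},
    {"tx": -40, "ty": -220, "tz": 0, "rx": 0, "ry": 0, "rz": -0.35, "jaw": 1},
    {"tx": -48, "ty": -265, "tz": 0, "rx": 0, "ry": 0, "rz": -0.42, "jaw": 1},
    {"tx": -56, "ty": -310, "tz": 0, "rx": 0, "ry": 0, "rz": -0.49, "jaw": 1},
    {"tx": -64, "ty": -355, "tz": 0, "rx": 0, "ry": 0, "rz": -0.56, "jaw": 1},
    {"tx": -72, "ty": -400, "tz": 0, "rx": 0, "ry": 0, "rz": -0.63, "jaw": 1},
    {"tx": -80, "ty": -445, "tz": 0, "rx": 0, "ry": 0, "rz": -0.7, "jaw": 1},
    {"tx": -85, "ty": -475, "tz": -10, "rx": 0, "ry": 0, "rz": -0.7, "jaw": 1},
    {"tx": -85, "ty": -485, "tz": -20, "rx": 0, "ry": 0, "rz": -0.7, "jaw": 1}
  ]
}}

```text
time_s: 14.05
position: [0.4266, -0.3955, 0.1314]
tool_rot: [[0.661, -0.75, -0.007], [-0.75, -0.661, 0.005], [-0.008, 0.002, -1.0]]
ft_force: [-0.2, -0.7, -0.6]
grip_width: 0.0855
```

Request:
{"name": "apply_moves", "arguments": {
  "plan": [
    {"tx": 0, "ty": 0, "tz": -10, "rx": 0, "ry": 0, "rz": 0, "jaw": 1},
    {"tx": 0, "ty": 0, "tz": -10, "rx": 0, "ry": 0, "rz": 0, "jaw": 1}
  ]
}}

```text
time_s: 14.25
position: [0.4261, -0.3938, 0.1189]
tool_rot: [[0.661, -0.75, -0.01], [-0.75, -0.661, 0.009], [-0.013, 0.001, -1.0]]
ft_force: [-0.0, -0.3, -0.1]
grip_width: 0.0854
```

```bash
python3 - <<'E'
from m import *
d=snap("wrist","w10.png");o=env.observe();print(o["position"],o["time_s"],np.degrees(np.arctan2(o["tool_rot"][1,1],o["tool_rot"][0,1])))
H,S,V=cv2.split(cv2.cvtColor(d["image"],cv2.COLOR_RGB2HSV))
m=((S<150)&(S>60)&(H<30)&(V>90)).astype(np.uint8)*255
for c in contours(m,500): rep(planepts(d,c,.028,True),c.mean(0))
E
```

```text
[ 0.42655692 -0.39380519  0.12015196] 14.3 -138.56350464147755
[[629.53472222 368.64583333]] c [-404.1 -519.8] size [ 97.7 475.4] ang 85.4
[[320.95953757 197.5433526 ]] c [ 429.3 -395.5] size [45.7 50.5] ang 41.4
[[577.66397415  72.94184168]] c [ 318.6 -644.1] size [268.9 224.8] ang 45.8
```

View pics/w10.png

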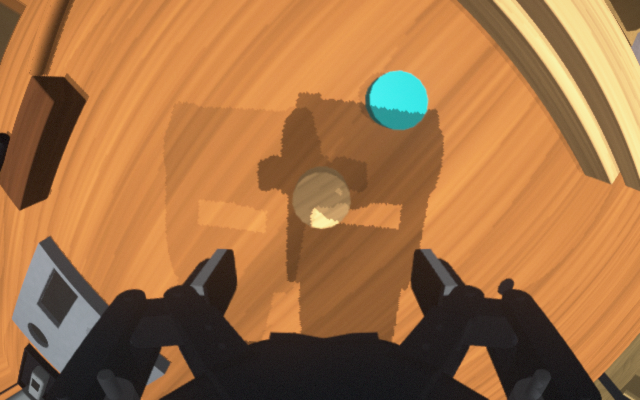

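Request:
{"name": "apply_moves", "arguments": {
  "plan": [
    {"tx": 1.3, "ty": 0.3, "tz": -40, "rx": -0.009, "ry": -0.01, "rz": 0, "jaw": 1},
    {"tx": 1.3, "ty": 0.3, "tz": -75, "rx": -0.009, "ry": -0.01, "rz": 0, "jaw": 1},
    {"tx": 1.3, "ty": 0.3, "tz": -100, "rx": -0.009, "ry": -0.01, "rz": 0, "jaw": 1},
    {"tx": 1.3, "ty": 0.3, "tz": -110.5, "rx": -0.009, "ry": -0.01, "rz": 0, "jaw": 1},
    {"tx": 1.3, "ty": 0.3, "tz": -110.5, "rx": -0.009, "ry": -0.01, "rz": 0, "jaw": 1},
    {"tx": 1.3, "ty": 0.3, "tz": -110.5, "rx": -0.009, "ry": -0.01, "rz": 0, "jaw": -1},
    {"tx": 1.3, "ty": 0.3, "tz": -110.5, "rx": -0.009, "ry": -0.01, "rz": 0, "jaw": -1},
    {"tx": 1.3, "ty": 0.3, "tz": -110.5, "rx": -0.009, "ry": -0.01, "rz": 0, "jaw": -1},
    {"tx": 1.3, "ty": 0.3, "tz": -110.5, "rx": -0.009, "ry": -0.01, "rz": 0, "jaw": -1},
    {"tx": 1.3, "ty": 0.3, "tz": -110.5, "rx": -0.009, "ry": -0.01, "rz": 0, "jaw": -1},
    {"tx": 1.3, "ty": 0.3, "tz": -110.5, "rx": -0.009, "ry": -0.01, "rz": 0, "jaw": -1},
    {"tx": 1.3, "ty": 0.3, "tz": -110.5, "rx": -0.009, "ry": -0.01, "rz": 0, "jaw": -1}
  ]
}}

```text
time_s: 15.5
position: [0.4283, -0.394, 0.0113]
tool_rot: [[0.662, -0.75, 0.003], [-0.75, -0.662, -0.003], [0.005, -0.0, -1.0]]
ft_force: [-0.9, 1.8, 8.0]
grip_width: 0.0438
```

Request:
{"name": "apply_moves", "arguments": {
  "plan": [
    {"tx": 0, "ty": 0, "tz": 20, "rx": 0, "ry": 0, "rz": 0, "jaw": -1},
    {"tx": 0, "ty": 0, "tz": 50, "rx": 0, "ry": 0, "rz": 0, "jaw": -1},
    {"tx": 0, "ty": 0, "tz": 85, "rx": 0, "ry": 0, "rz": 0, "jaw": -1},
    {"tx": 0, "ty": 0, "tz": 110, "rx": 0, "ry": 0, "rz": 0, "jaw": -1},
    {"tx": 0, "ty": 0, "tz": 110, "rx": 0, "ry": 0, "rz": 0, "jaw": -1},
    {"tx": 0, "ty": 0, "tz": 110, "rx": 0, "ry": 0, "rz": 0, "jaw": -1}
  ]
}}

```text
time_s: 16.1
position: [0.4283, -0.3939, 0.1218]
tool_rot: [[0.662, -0.75, 0.004], [-0.75, -0.662, -0.004], [0.006, -0.0, -1.0]]
ft_force: [0.6, -0.0, -0.7]
grip_width: 0.0437
```

```bash
python3 - <<'E'
from m import *
d=snap("wrist","w11.png");o=env.observe();print(o["position"],o["time_s"],o["grip_width"],o["q"],o["tool_rot"][:,2])
E
```

```text
[ 0.4280335  -0.39366623  0.12087575] 16.15 0.04383986655144071 [-5.42803100e+01  3.04923207e+01  7.90757799e+01  4.32175332e-02
  7.02256479e+01  8.42671501e+01] [ 0.00267795 -0.00250826 -0.99999327]
```

View pics/w11.png

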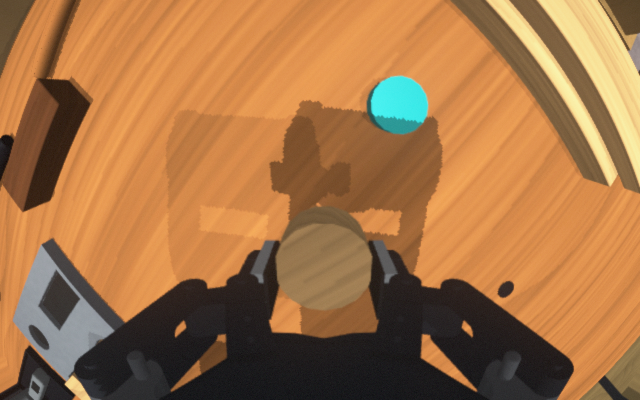

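Request:
{"name": "apply_moves", "arguments": {
  "plan": [
    {"tx": 16, "ty": 38, "tz": 0, "rx": 0, "ry": 0, "rz": 0.07, "jaw": -1},
    {"tx": 32, "ty": 78, "tz": 0, "rx": 0, "ry": 0, "rz": 0.14, "jaw": -1},
    {"tx": 48, "ty": 118, "tz": 0, "rx": 0, "ry": 0, "rz": 0.21, "jaw": -1},
    {"tx": 65, "ty": 158, "tz": 0, "rx": 0, "ry": 0, "rz": 0.28, "jaw": -1},
    {"tx": 82, "ty": 198, "tz": 0, "rx": 0, "ry": 0, "rz": 0.35, "jaw": -1},
    {"tx": 98, "ty": 238, "tz": 0, "rx": 0, "ry": 0, "rz": 0.42, "jaw": -1},
    {"tx": 114, "ty": 278, "tz": 0, "rx": 0, "ry": 0, "rz": 0.49, "jaw": -1},
    {"tx": 130, "ty": 318, "tz": 0, "rx": 0, "ry": 0, "rz": 0.56, "jaw": -1},
    {"tx": 147, "ty": 358, "tz": 0, "rx": 0, "ry": 0, "rz": 0.63, "jaw": -1},
    {"tx": 164, "ty": 398, "tz": 0, "rx": 0, "ry": 0, "rz": 0.7, "jaw": -1},
    {"tx": 180, "ty": 438, "tz": 0, "rx": 0, "ry": 0, "rz": 0.7, "jaw": -1},
    {"tx": 190, "ty": 465, "tz": 0, "rx": 0, "ry": 0, "rz": 0.7, "jaw": -1}
  ]
}}

```text
time_s: 17.35
position: [0.6181, 0.0741, 0.1193]
tool_rot: [[0.989, -0.145, 0.001], [-0.145, -0.989, 0.0], [0.001, -0.0, -1.0]]
ft_force: [-0.8, 0.4, 0.4]
grip_width: 0.0438
```

```bash
python3 - <<'E'
from m import *
o=env.observe();print(o["position"],o["time_s"],o["grip_width"],o["tool_rot"][:,2])
E
```

```text
[0.61805861 0.07407659 0.11930979] 17.35 0.043767579175753024 [ 1.27978566e-03  3.01705996e-04 -9.99999136e-01]
```

Request:
{"name": "apply_moves", "arguments": {
  "plan": [
    {"tx": 4.7, "ty": 6.9, "tz": -10, "rx": 0, "ry": 0, "rz": 0, "jaw": -1},
    {"tx": 4.7, "ty": 6.9, "tz": -35, "rx": 0, "ry": 0, "rz": 0, "jaw": -1},
    {"tx": 4.7, "ty": 6.9, "tz": -54, "rx": 0, "ry": 0, "rz": 0, "jaw": -1},
    {"tx": 4.7, "ty": 6.9, "tz": -54, "rx": 0, "ry": 0, "rz": 0, "jaw": -1},
    {"tx": 4.7, "ty": 6.9, "tz": -54, "rx": 0, "ry": 0, "rz": 0, "jaw": -1}
  ]
}}

```text
time_s: 17.85
position: [0.6225, 0.0803, 0.0647]
tool_rot: [[0.989, -0.146, -0.0], [-0.146, -0.989, 0.0], [-0.0, -0.0, -1.0]]
ft_force: [0.4, 0.3, 0.1]
grip_width: 0.0437
```

```bash
python3 - <<'E'
from m import *
d=snap("wrist","w12.png")
o=env.observe();print(o["position"],o["time_s"],o["grip_width"],o["tool_rot"][:,2])
E
```

```text
[0.62295263 0.08037111 0.06558455] 17.9 0.04387301040405621 [ 1.47364273e-03  2.28304409e-04 -9.99998888e-01]
```

View pics/w12.png

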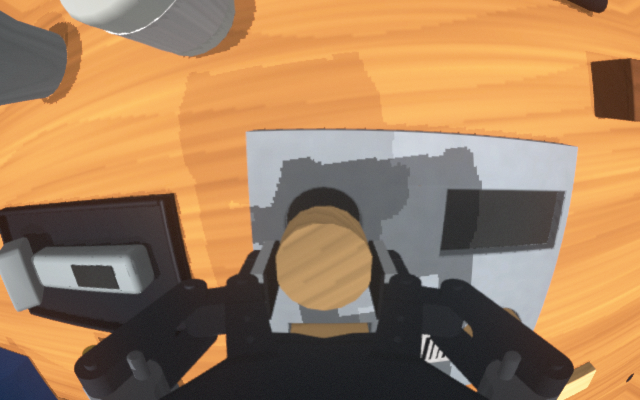

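Request:
{"name": "apply_moves", "arguments": {
  "plan": [
    {"tx": -0.2, "ty": 0.7, "tz": -15, "rx": 0, "ry": 0, "rz": 0, "jaw": -1},
    {"tx": -0.2, "ty": 0.7, "tz": -25, "rx": 0, "ry": 0, "rz": 0, "jaw": -1},
    {"tx": -0.2, "ty": 0.7, "tz": -30, "rx": 0, "ry": 0, "rz": 0, "jaw": -1},
    {"tx": -0.2, "ty": 0.7, "tz": -33, "rx": 0, "ry": 0, "rz": 0, "jaw": -1},
    {"tx": -0.2, "ty": 0.7, "tz": -36, "rx": 0, "ry": 0, "rz": 0, "jaw": -1},
    {"tx": -0.2, "ty": 0.7, "tz": -39, "rx": 0, "ry": 0, "rz": 0, "jaw": -1},
    {"tx": -0.2, "ty": 0.7, "tz": -40.5, "rx": 0, "ry": 0, "rz": 0, "jaw": -1},
    {"tx": -0.2, "ty": 0.7, "tz": -40.5, "rx": 0, "ry": 0, "rz": 0, "jaw": -1}
  ]
}}

```text
time_s: 18.7
position: [0.6227, 0.0811, 0.025]
tool_rot: [[0.989, -0.146, 0.001], [-0.146, -0.989, 0.0], [0.001, -0.0, -1.0]]
ft_force: [0.1, 0.6, -0.2]
grip_width: 0.0439
```

Request:
{"name": "apply_moves", "arguments": {
  "plan": [
    {"tx": 0, "ty": 0, "tz": -1.5, "rx": 0, "ry": 0, "rz": 0, "jaw": -1},
    {"tx": 0, "ty": 0, "tz": -2, "rx": 0, "ry": 0, "rz": 0, "jaw": -1},
    {"tx": 0, "ty": 0, "tz": -2, "rx": 0, "ry": 0, "rz": 0, "jaw": 1},
    {"tx": 0, "ty": 0, "tz": -2, "rx": 0, "ry": 0, "rz": 0, "jaw": 1},
    {"tx": 0, "ty": 0, "tz": -2, "rx": 0, "ry": 0, "rz": 0, "jaw": 1},
    {"tx": 0, "ty": 0, "tz": -2, "rx": 0, "ry": 0, "rz": 0, "jaw": 1},
    {"tx": 0, "ty": 0, "tz": 20, "rx": 0, "ry": 0, "rz": 0, "jaw": 1},
    {"tx": -10, "ty": 0, "tz": 60, "rx": 0, "ry": 0, "rz": 0, "jaw": 1},
    {"tx": -40, "ty": 0, "tz": 100, "rx": 0, "ry": 0, "rz": 0, "jaw": 1},
    {"tx": -80, "ty": 0, "tz": 140, "rx": 0, "ry": 0, "rz": 0, "jaw": 1},
    {"tx": -100, "ty": 0, "tz": 160, "rx": 0, "ry": 0, "rz": 0, "jaw": 1},
    {"tx": -100, "ty": 0, "tz": 160, "rx": 0, "ry": 0, "rz": 0, "jaw": 1}
  ]
}}

```text
time_s: 19.9
position: [0.5217, 0.0814, 0.1888]
tool_rot: [[0.989, -0.146, 0.007], [-0.146, -0.989, -0.0], [0.007, -0.001, -1.0]]
ft_force: [1.6, -0.4, -1.6]
grip_width: 0.0854
```

```bash
python3 - <<'E'
from m import *
snap("top","t13.png")
d=snap("wrist","w13.png");snap("scene","s13.png")
o=env.observe();print(o["position"],o["time_s"],o["grip_width"],o["tool_rot"][:,2])
H,S,V=cv2.split(cv2.cvtColor(d["image"],cv2.COLOR_RGB2HSV))
m=((S<150)&(S>60)&(H<30)&(V>90)).astype(np.uint8)*255
for c in contours(m,500): rep(planepts(d,c,.040,True),c.mean(0))
E
```

```text
[0.52299384 0.08101859 0.18437849] 20.05 0.08537994291143343 [ 8.62127752e-04  2.62071216e-04 -9.99999594e-01]
[[524.27669903 285.54854369]] c [ 350.5 -158.3] size [152.4  52.6] ang 89.1
[[446.86781609 197.83333333]] c [494.  -43.6] size [73.4 63.4] ang 39.7
[[314.11255411 197.51948052]] c [514.3  92.3] size [58.6 62.5] ang 81.6
[[308.23021583  84.77697842]] c [621.5  81.4] size [46.2 45.6] ang 81.0
[[373.21077283 137.96252927]] c [558.7  18. ] size [231.8 218.6] ang 81.6
[[374.95248869 141.47285068]] c [552.4  18.7] size [232.8 232.2] ang 81.6
```

View pics/w13.png

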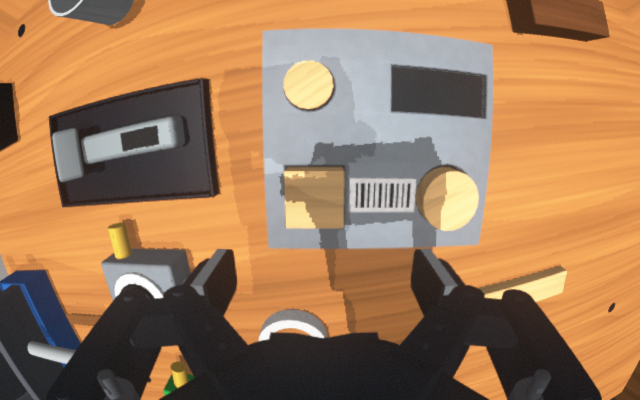

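View pics/s13.png

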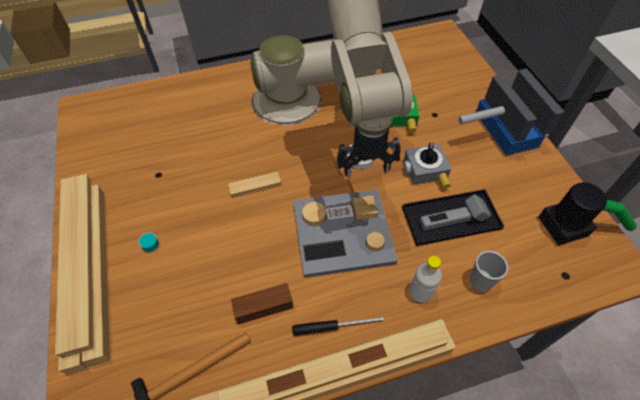

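All three blanks are seated: (314,198), (446,198) and (308,85) in the wrist view. Next I'll locate the knob axis, the label and the scanner tray.

```bash
python3 - <<'E'
from m import *
def up(n):
    d=load(n); d["image"]=cv2.resize(d["image"],None,fx=4,fy=4,interpolation=cv2.INTER_CUBIC)
    d["intrinsics"]=d["intrinsics"]*4; d["intrinsics"][0,2]+=1.5; d["intrinsics"][1,2]+=1.5; return d
for n in("top0","scene0"):
    d=up(n);H,S,V=cv2.split(cv2.cvtColor(d["image"],cv2.COLOR_RGB2HSV))
    thr=200 if n=="top0" else 165
    m=((S<60)&(V>thr)).astype(np.uint8)*255
    for c in contours(m,600):
        p=planepts(d,c,.052);q=p.mean(0)
        if .3<q[0]<.75 and -.1<q[1]<.5: rep(p,n+" white z52 "+str(c.mean(0)))
        p=planepts(d,c,.022)
        if .45<q[0]<.55 and -.1<q[1]<.2: rep(p,n+" label")
    m=((S<90)&(V>90)&(V<thr)).astype(np.uint8)*255
    for c in contours(m,600):
        p=planepts(d,c,.05);q=p.mean(0)
        if .3<q[0]<.75 and .2<q[1]<.5: rep(p,n+" grey z50 "+str(c.mean(0)))
    m=((V<85)).astype(np.uint8)*255
    for c in contours(m,600):
        p=planepts(d,c,.018);q=p.mean(0)
        if .53<q[0]<.75 and .2<q[1]<.5: rep(p,n+" dark z18 "+str(c.mean(0)))
d=load("w13");H,S,V=cv2.split(cv2.cvtColor(d["image"],cv2.COLOR_RGB2HSV))
for u,v,z in((382,195,.022),(66,155,.05)): print(onz(d,u,v,z,True))
for n,b in(("top0",(150,130,260,260)),("scene0",(390,130,520,250))):
    im=load(n)["image"][b[1]:b[3],b[0]:b[2]]; cv2.imwrite("pics/z_%s.png"%n,cv2.resize(im[:,:,::-1],None,fx=5,fy=4.6 if 0 else 5,interpolation=cv2.INTER_CUBIC)[:600])
E
```

```text
top0 white z52 [[1030.25213675 1041.79487179]] c [318.9 150.2] size [63.  62.7] ang 44.7
top0 white z52 [[1030.34969325 1041.38957055]] c [319.5 150.7] size [86.5 86.8] ang 89.3
top0 white z52 [[801.98148148 911.31944444]] c [421.  326.2] size [57.4 60.1] ang 45.1
top0 white z52 [[803.4040404  911.52525253]] c [421.  325.3] size [80.1 79.8] ang 21.0
top0 white z52 [[1194.53174603  805.18253968]] c [499.7  23. ] size [69.3 37.8] ang 81.5
top0 label c [503.7  23.6] size [70.6 38.5] ang 81.5
top0 grey z50 [[799.81696429 912.30357143]] c [421.7 326.1] size [48.6 50. ] ang 45.2
top0 grey z50 [[802.         911.34433962]] c [421.5 325.9] size [57.4 57.7] ang 18.9
top0 grey z50 [[803.1461794  911.30564784]] c [421.  325.3] size [81.8 81.2] ang 44.8
top0 grey z50 [[813.43478261 914.11050725]] c [419.7 314.5] size [127.3 100.8] ang 84.0
top0 grey z50 [[881.01315789 676.43421053]] c [604.4 267.3] size [46.8 19.7] ang 86.0
top0 grey z50 [[810.61809045 672.67839196]] c [615.6 316.7] size [187.7  61.2] ang 89.9
top0 dark z18 [[881.02083333 676.39583333]] c [610.8 273. ] size [45.8 17.7] ang 84.9

[... 744 characters left out ...]
0 grey z50 [[1778.15339806  869.66407767]] c [616.9 284. ] size [131.8  33. ] ang 87.1
scene0 grey z50 [[1911.31048387  826.57258065]] c [610.1 379.9] size [46.3 70.5] ang 87.2
scene0 grey z50 [[1714.11034483  632.96091954]] c [415.2 326.4] size [81.9 80.1] ang 54.0
scene0 grey z50 [[1705.7044586   635.79872611]] c [413.9 315.1] size [128.5 113.1] ang 82.5
scene0 dark z18 [[1778.26996198  869.36692015]] c [600.5 299.8] size [138.9  36.7] ang 86.8
scene0 dark z18 [[1911.86770428  826.9766537 ]] c [594. 399.] size [50.5 76.3] ang 86.9
scene0 dark z18 [[1805.99898888  870.71183013]] c [605.3 316. ] size [254.1 135.7] ang 84.9
[0.50229009 0.02311675 0.022     ]
[0.61297003 0.37691379 0.05      ]
```

View pics/z_scene0.png

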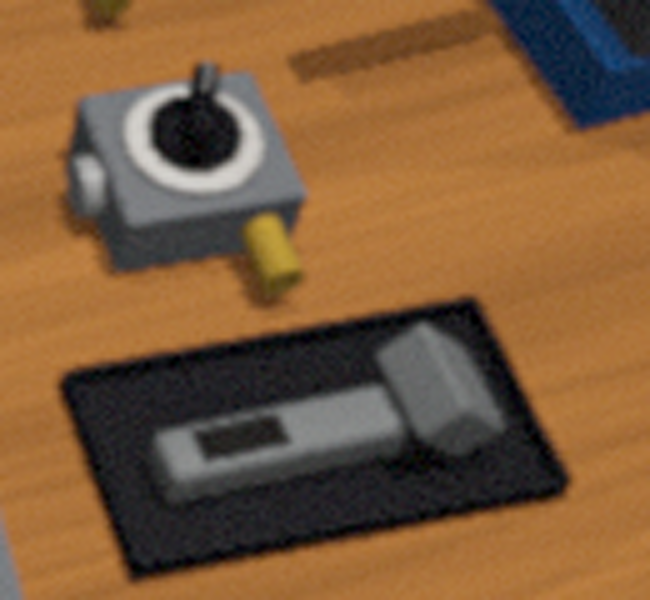

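Request:
{"name": "apply_moves", "arguments": {
  "plan": [
    {"tx": -10, "ty": 24, "tz": 5, "rx": 0, "ry": 0, "rz": 0.14, "jaw": 1},
    {"tx": -20, "ty": 48, "tz": 10, "rx": 0, "ry": 0, "rz": 0.28, "jaw": 1},
    {"tx": -30, "ty": 72, "tz": 15, "rx": 0, "ry": 0, "rz": 0.42, "jaw": 1},
    {"tx": -40, "ty": 96, "tz": 20, "rx": 0, "ry": 0, "rz": 0.56, "jaw": 1},
    {"tx": -50, "ty": 120, "tz": 25, "rx": 0, "ry": 0, "rz": 0.7, "jaw": 1},
    {"tx": -60, "ty": 144, "tz": 25, "rx": 0, "ry": 0, "rz": 0.84, "jaw": 1},
    {"tx": -70, "ty": 168, "tz": 25, "rx": 0, "ry": 0, "rz": 0.98, "jaw": 1},
    {"tx": -80, "ty": 192, "tz": 25, "rx": 0, "ry": 0, "rz": 1.12, "jaw": 1},
    {"tx": -90, "ty": 216, "tz": 25, "rx": 0, "ry": 0, "rz": 1.26, "jaw": 1},
    {"tx": -98, "ty": 235, "tz": 25, "rx": 0, "ry": 0, "rz": 1.4, "jaw": 1},
    {"tx": -102.5, "ty": 244.3, "tz": 25, "rx": 0, "ry": 0, "rz": 1.54, "jaw": 1},
    {"tx": -102.5, "ty": 244.3, "tz": 25, "rx": 0, "ry": 0, "rz": 1.6, "jaw": 1}
  ]
}}

```text
time_s: 21.25
position: [0.4203, 0.3267, 0.2075]
tool_rot: [[0.111, 0.994, -0.003], [0.994, -0.111, -0.0], [-0.0, -0.003, -1.0]]
ft_force: [-0.2, 0.2, -0.0]
grip_width: 0.0857
```

Request:
{"name": "apply_moves", "arguments": {
  "plan": [
    {"tx": 0, "ty": 0, "tz": 0, "rx": 0, "ry": 0, "rz": 0.14, "jaw": 1},
    {"tx": 0, "ty": 0, "tz": 0, "rx": 0, "ry": 0, "rz": 0.28, "jaw": 1},
    {"tx": 0, "ty": 0, "tz": 0, "rx": 0, "ry": 0, "rz": 0.42, "jaw": 1},
    {"tx": 0, "ty": 0, "tz": 0, "rx": 0, "ry": 0, "rz": 0.56, "jaw": 1},
    {"tx": 0, "ty": 0, "tz": 0, "rx": 0, "ry": 0, "rz": 0.7, "jaw": 1},
    {"tx": 0, "ty": 0, "tz": 0, "rx": 0, "ry": 0, "rz": 0.84, "jaw": 1},
    {"tx": 0, "ty": 0, "tz": 0, "rx": 0, "ry": 0, "rz": 0.98, "jaw": 1},
    {"tx": 0, "ty": 0, "tz": 0, "rx": 0, "ry": 0, "rz": 1.0, "jaw": 1},
    {"tx": 0, "ty": 0, "tz": 0, "rx": 0, "ry": 0, "rz": 1.0, "jaw": 1}
  ]
}}

```text
time_s: 22.15
position: [0.4206, 0.3268, 0.2064]
tool_rot: [[-0.775, 0.632, -0.003], [0.632, 0.775, -0.003], [0.0, -0.005, -1.0]]
ft_force: [0.8, 0.2, 0.2]
grip_width: 0.0852
```

```bash
python3 - <<'E'
from m import *
d=snap("wrist","w14.png")
o=env.observe();print(o["position"],o["time_s"],o["q"],o["tool_rot"])
E
```

```text
[0.42052383 0.32672659 0.20660093] 22.2 [ 25.14712014  21.28937434  79.42964095  -0.0995151   79.50888969
 -25.58708353] [[-7.74420195e-01  6.32665075e-01 -2.87469371e-03]
 [ 6.32671581e-01  7.74413454e-01 -3.23613643e-03]
 [ 1.78810993e-04 -4.32486642e-03 -9.99990632e-01]]
```

View pics/w14.png

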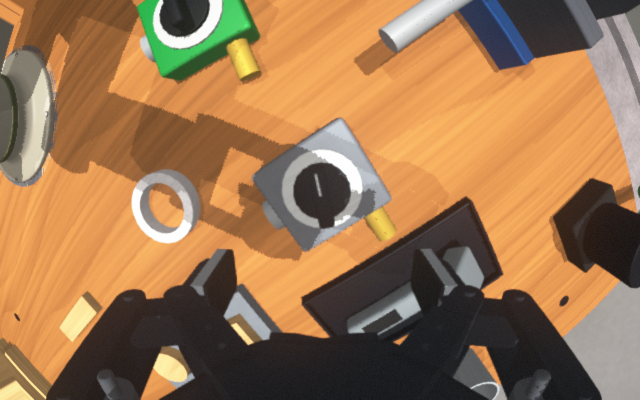

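```bash
python3 - <<'E'
from m import *
im=load("w14")["image"][110:260,240:400]; cv2.imwrite("pics/z14.png",cv2.resize(im[:,:,::-1],None,fx=4,fy=4,interpolation=cv2.INTER_CUBIC))
im=cv2.convertScaleAbs(im,alpha=4); cv2.imwrite("pics/z14b.png",cv2.resize(im[:,:,::-1],None,fx=4,fy=4,interpolation=cv2.INTER_CUBIC))
E
```

```text
(no output)
```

View pics/z14b.png

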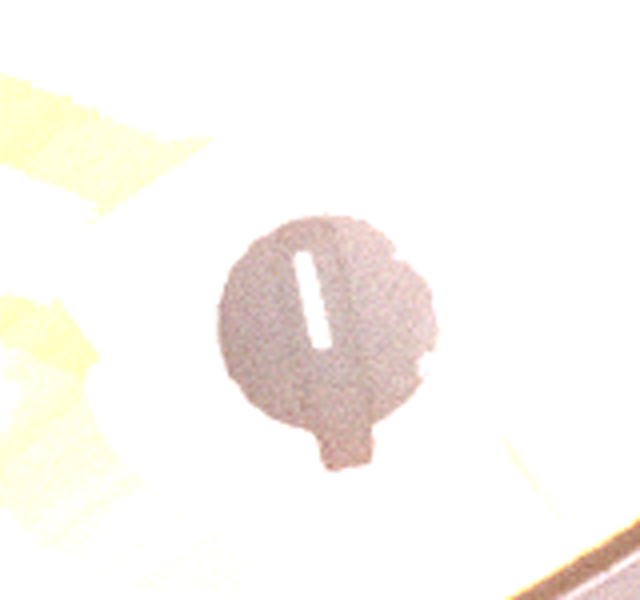

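```bash
python3 - <<'E'
from m import *
d=load("w14")
a=onz(d,315.6,173,.094,True);b=onz(d,321.0,196.7,.094,True)
print(a,b,np.linalg.norm(a-b),np.degrees(np.arctan2(*(b-a)[1::-1])))
# bar end corners low edge
for u,v in((322.5,227),(333,225.5)): print(onz(d,u,v,.094,True),onz(d,u,v,.062,True))
# ring
H,S,V=cv2.split(cv2.cvtColor(d["image"],cv2.COLOR_RGB2HSV))
for m in (((S<60)&(V>170)),((V<75))):
  for c in contours(m.astype(np.uint8)*255,300):
    p=planepts(d,c,.05,True)
    if np.hypot(*(p.mean(0)-[.42,.325]))<.05: rep(p,"ring/dark")
for p in ((.42,.3255,.05),(.42,.3255,.094)): print(proj(d,p,True))
E
```

```text
[0.39838816 0.33527311 0.094     ] [0.41712798 0.32575828 0.094     ] 0.021016966122334526 -26.918407170937652
[0.43925194 0.30931355 0.094     ] [0.4483841  0.30155402 0.062     ]
[0.44398413 0.31734378 0.094     ] [0.45370984 0.31059146 0.062     ]
ring/dark c [420.7 331.5] size [94.1 94.1] ang 86.3
ring/dark c [424.  321.6] size [60.3 54.8] ang 7.5
(np.float64(323.15431198191146), np.float64(187.60792811874282))
(np.float64(322.89720179803965), np.float64(199.40219675410552))
```

The pointer stripe runs from (315,173) to (321,197), so the bar lies at -27° with its axis near (419,325). I'll line up, descend and grip.

Request:
{"name": "apply_moves", "arguments": {
  "plan": [
    {"tx": -1.3, "ty": -1.4, "tz": 0, "rx": 0, "ry": 0, "rz": 0.11, "jaw": 1},
    {"tx": -1.3, "ty": -1.4, "tz": -20, "rx": 0, "ry": 0, "rz": 0.215, "jaw": 1},
    {"tx": -1.3, "ty": -1.4, "tz": -55, "rx": 0, "ry": 0, "rz": 0.215, "jaw": 1},
    {"tx": -1.3, "ty": -1.4, "tz": -90, "rx": 0, "ry": 0, "rz": 0.215, "jaw": 1},
    {"tx": -1.3, "ty": -1.4, "tz": -120, "rx": 0, "ry": 0, "rz": 0.215, "jaw": 1},
    {"tx": -1.3, "ty": -1.4, "tz": -136, "rx": 0, "ry": 0, "rz": 0.215, "jaw": 1},
    {"tx": -1.3, "ty": -1.4, "tz": -136, "rx": 0, "ry": 0, "rz": 0.215, "jaw": 1},
    {"tx": -1.3, "ty": -1.4, "tz": -136, "rx": 0, "ry": 0, "rz": 0.215, "jaw": 0.2},
    {"tx": -1.3, "ty": -1.4, "tz": -136, "rx": 0, "ry": 0, "rz": 0.215, "jaw": -0.2}
  ]
}}

```text
time_s: 23.1
position: [0.4199, 0.3256, 0.0717]
tool_rot: [[-0.891, 0.454, -0.0], [0.454, 0.891, -0.003], [-0.001, -0.003, -1.0]]
ft_force: [-0.1, -0.2, -0.6]
grip_width: 0.0591
```

```bash
python3 - <<'E'
from m import *
d=snap("wrist","w15.png")
o=env.observe();print(o["position"],o["time_s"],o["tool_rot"],o["ft_force"],o["grip_width"])
E
```

```text
[0.41978756 0.32560991 0.07172506] 23.15 [[-8.91343544e-01  4.53328443e-01 -9.57213264e-05]
 [ 4.53326872e-01  8.91339859e-01 -2.82897710e-03]
 [-1.19713555e-03 -2.56498353e-03 -9.99995994e-01]] [-0.32694375  0.12097957 -0.57196147] 0.051731301627771106
```

View pics/w15.png

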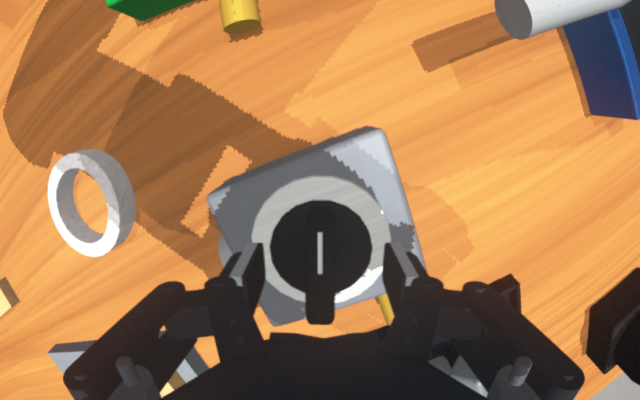

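Request:
{"name": "apply_moves", "arguments": {
  "plan": [
    {"tx": 0, "ty": 0, "tz": -1, "rx": 0, "ry": 0, "rz": 0, "jaw": -1},
    {"tx": 0, "ty": 0, "tz": -1, "rx": 0, "ry": 0, "rz": 0, "jaw": -1},
    {"tx": 0, "ty": 0, "tz": -1, "rx": 0, "ry": 0, "rz": 0, "jaw": -1},
    {"tx": 0, "ty": 0, "tz": -1, "rx": 0, "ry": 0, "rz": 0, "jaw": -1},
    {"tx": 0, "ty": 0, "tz": -1, "rx": 0, "ry": 0, "rz": 0, "jaw": -1},
    {"tx": 0, "ty": 0, "tz": -1, "rx": 0, "ry": 0, "rz": 0, "jaw": -1}
  ],
  "grip_force": 40
}}

```text
time_s: 23.75
position: [0.4193, 0.3244, 0.0714]
tool_rot: [[-0.891, 0.453, -0.001], [0.453, 0.891, -0.005], [-0.001, -0.005, -1.0]]
ft_force: [-3.6, -8.4, 9.4]
grip_width: 0.0134
```

```bash
python3 - <<'E'
from m import *
o=env.observe();print(o["position"],o["time_s"],o["ft_force"],o["wrist_torque"],o["grip_width"],o["q"])
E
```

```text
[0.41928571 0.32442024 0.0714446 ] 23.75 [-3.55949996 -8.4258095   9.37933688] [-1.27902142  0.51330539 -0.07109949] 0.013420256987903292 [ 25.04823369  29.920305    90.55268306  -0.28567451  59.70657101
 -37.85539758]
```

Request:
{"name": "apply_moves", "arguments": {
  "plan": [
    {"tx": 0, "ty": 0, "tz": 0, "rx": 0, "ry": 0, "rz": -0.05, "jaw": -1},
    {"tx": 0, "ty": 0, "tz": 0, "rx": 0, "ry": 0, "rz": -0.15, "jaw": -1},
    {"tx": 0, "ty": 0, "tz": 0, "rx": 0, "ry": 0, "rz": -0.25, "jaw": -1},
    {"tx": 0, "ty": 0, "tz": 0, "rx": 0, "ry": 0, "rz": -0.35, "jaw": -1},
    {"tx": 0, "ty": 0, "tz": 0, "rx": 0, "ry": 0, "rz": -0.45, "jaw": -1},
    {"tx": 0, "ty": 0, "tz": 0, "rx": 0, "ry": 0, "rz": -0.55, "jaw": -1},
    {"tx": 0, "ty": 0, "tz": 0, "rx": 0, "ry": 0, "rz": -0.65, "jaw": -1},
    {"tx": 0, "ty": 0, "tz": 0, "rx": 0, "ry": 0, "rz": -0.75, "jaw": -1}
  ]
}}

```text
time_s: 24.55
position: [0.4202, 0.3251, 0.0715]
tool_rot: [[-0.339, 0.941, -0.002], [0.941, 0.339, -0.001], [-0.001, -0.002, -1.0]]
ft_force: [4.5, 4.1, -5.3]
grip_width: 0.0132
```

```bash
python3 - <<'E'
from m import *
o=env.observe();print(o["position"],o["time_s"],o["ft_force"],o["wrist_torque"],o["grip_width"],o["q"])
E
```

```text
[0.42024896 0.32507788 0.07154238] 24.55 [ 4.48380191  4.1084221  -5.31185428] [ 0.67654317 -0.87954745  0.00434658] 0.013202884204747781 [ 2.49624134e+01  2.99688137e+01  9.04291483e+01 -3.71800083e-02
  5.97294728e+01  5.14671976e+00]
```

Request:
{"name": "apply_moves", "arguments": {
  "plan": [
    {"tx": 0, "ty": 0, "tz": 0, "rx": 0, "ry": 0, "rz": -0.1, "jaw": -1},
    {"tx": 0, "ty": 0, "tz": 0, "rx": 0, "ry": 0, "rz": -0.2, "jaw": -1},
    {"tx": 0, "ty": 0, "tz": 0, "rx": 0, "ry": 0, "rz": -0.3, "jaw": -1},
    {"tx": 0, "ty": 0, "tz": 0, "rx": 0, "ry": 0, "rz": -0.4, "jaw": -1},
    {"tx": 0, "ty": 0, "tz": 0, "rx": 0, "ry": 0, "rz": -0.5, "jaw": -1},
    {"tx": 0, "ty": 0, "tz": 0, "rx": 0, "ry": 0, "rz": -0.6, "jaw": -1},
    {"tx": 0, "ty": 0, "tz": 0, "rx": 0, "ry": 0, "rz": -0.7, "jaw": -1},
    {"tx": 0, "ty": 0, "tz": 0, "rx": 0, "ry": 0, "rz": -0.75, "jaw": -1}
  ]
}}

```text
time_s: 25.35
position: [0.4216, 0.325, 0.0716]
tool_rot: [[0.396, 0.918, 0.001], [0.918, -0.396, 0.0], [0.001, 0.001, -1.0]]
ft_force: [5.3, -2.0, -6.3]
grip_width: 0.0134
```

```bash
python3 - <<'E'
from m import *
o=env.observe();print(o["position"],o["time_s"],o["ft_force"],o["wrist_torque"],o["grip_width"],o["q"],np.degrees(np.arctan2(o["tool_rot"][1,0],o["tool_rot"][0,0])))
E
```

```text
[0.42159281 0.32503415 0.07155018] 25.35 [ 5.30460962 -2.00071688 -6.27411099] [-0.13363958 -1.13823829  0.03824037] 0.013389557753961213 [2.48788659e+01 2.99875323e+01 9.03884551e+01 1.58165463e-03
 5.95790119e+01 4.82175006e+01] 66.66057366995949
```

Request:
{"name": "apply_moves", "arguments": {
  "plan": [
    {"tx": 0, "ty": 0, "tz": 0, "rx": 0, "ry": 0, "rz": -0.05, "jaw": -1},
    {"tx": 0, "ty": 0, "tz": 0, "rx": 0, "ry": 0, "rz": -0.1, "jaw": -1},
    {"tx": 0, "ty": 0, "tz": 0, "rx": 0, "ry": 0, "rz": -0.15, "jaw": -1},
    {"tx": 0, "ty": 0, "tz": 0, "rx": 0, "ry": 0, "rz": -0.2, "jaw": -1},
    {"tx": 0, "ty": 0, "tz": 0, "rx": 0, "ry": 0, "rz": -0.2, "jaw": -1}
  ]
}}

```text
time_s: 25.85
position: [0.422, 0.3248, 0.0715]
tool_rot: [[0.571, 0.821, 0.001], [0.821, -0.571, -0.0], [0.001, 0.001, -1.0]]
ft_force: [2.4, -0.9, -4.1]
grip_width: 0.0133
```

```bash
cat > st.py <<'E'
from m import *
o=env.observe();print(o["position"],o["time_s"],"F",o["ft_force"],"T",o["wrist_torque"],o["grip_width"],o["q"],"yaw",np.degrees(np.arctan2(o["tool_rot"][1,0],o["tool_rot"][0,0])),o["joint_efforts"])
E
python3 st.py
```

```text
[0.42196868 0.32480617 0.07152979] 25.85 F [ 2.41341661 -0.91573538 -4.12720873] T [-0.36958752 -0.44939449 -0.05686229] 0.013316151687771317 [ 2.48611147e+01  2.99954877e+01  9.03766851e+01 -5.10748892e-02
  5.95547009e+01  5.97175566e+01] yaw 55.169437132039846 [  1.51256561 -47.89329529 -17.02625155   0.58383666   0.47102228
   0.46313647]
```

Request:
{"name": "apply_moves", "arguments": {
  "plan": [
    {"tx": 0, "ty": 0, "tz": 0, "rx": 0, "ry": 0, "rz": -0.05, "jaw": -1},
    {"tx": 0, "ty": 0, "tz": 0, "rx": 0, "ry": 0, "rz": -0.1, "jaw": -1},
    {"tx": 0, "ty": 0, "tz": 0, "rx": 0, "ry": 0, "rz": -0.15, "jaw": -1},
    {"tx": 0, "ty": 0, "tz": 0, "rx": 0, "ry": 0, "rz": -0.2, "jaw": -1},
    {"tx": 0, "ty": 0, "tz": 0, "rx": 0, "ry": 0, "rz": -0.2, "jaw": -1}
  ]
}}

```text
time_s: 26.35
position: [0.4222, 0.3246, 0.0715]
tool_rot: [[0.722, 0.691, 0.002], [0.691, -0.722, -0.001], [0.001, 0.002, -1.0]]
ft_force: [3.2, -2.3, -2.8]
grip_width: 0.0131
```

```bash
python3 st.py
```

```text
[0.42223034 0.32456548 0.07152   ] 26.35 F [ 3.19652754 -2.34682976 -2.83486295] T [-0.55733432 -0.45077682  0.00831164] 0.013074688584524973 [24.84764802 30.00376858 90.36182879 -0.10430941 59.55887639 71.1545189 ] yaw 43.745959008189494 [  1.9188264  -47.71499276 -17.1042341    0.75841008   0.36585912
   0.46094622]
```

Request:
{"name": "apply_moves", "arguments": {
  "plan": [
    {"tx": 0, "ty": 0, "tz": 0, "rx": 0, "ry": 0, "rz": -0.05, "jaw": -1},
    {"tx": 0, "ty": 0, "tz": 0, "rx": 0, "ry": 0, "rz": -0.1, "jaw": -1},
    {"tx": 0, "ty": 0, "tz": 0, "rx": 0, "ry": 0, "rz": -0.15, "jaw": -1},
    {"tx": 0, "ty": 0, "tz": 0, "rx": 0, "ry": 0, "rz": -0.2, "jaw": -1},
    {"tx": 0, "ty": 0, "tz": 0, "rx": 0, "ry": 0, "rz": -0.2, "jaw": -1}
  ]
}}

```text
time_s: 26.85
position: [0.4225, 0.3243, 0.0715]
tool_rot: [[0.845, 0.535, 0.002], [0.535, -0.845, -0.002], [0.001, 0.003, -1.0]]
ft_force: [3.1, -3.0, -2.4]
grip_width: 0.013
```

```bash
python3 st.py
```

```text
[0.42246036 0.32426907 0.07152088] 26.85 F [ 3.10492235 -3.01175749 -2.39546917] T [-0.64725591 -0.49705564 -0.01476065] 0.012951994958483778 [24.8316911  30.01256513 90.34348581 -0.16128696 59.58274433 82.54552852] yaw 32.36780103156146 [  2.40286388 -47.63212323 -17.18048573   0.96007984   0.29218666
   0.46016903]
```

Request:
{"name": "apply_moves", "arguments": {
  "plan": [
    {"tx": 0, "ty": 0, "tz": 0, "rx": 0, "ry": 0, "rz": -0.05, "jaw": -1},
    {"tx": 0, "ty": 0, "tz": 0, "rx": 0, "ry": 0, "rz": -0.1, "jaw": -1},
    {"tx": 0, "ty": 0, "tz": 0, "rx": 0, "ry": 0, "rz": -0.15, "jaw": -1},
    {"tx": 0, "ty": 0, "tz": 0, "rx": 0, "ry": 0, "rz": -0.2, "jaw": -1},
    {"tx": 0, "ty": 0, "tz": 0, "rx": 0, "ry": 0, "rz": -0.2, "jaw": -1}
  ]
}}

```text
time_s: 27.35
position: [0.4221, 0.324, 0.0717]
tool_rot: [[0.931, 0.364, 0.002], [0.364, -0.931, -0.004], [0.0, 0.004, -1.0]]
ft_force: [0.2, -3.7, 1.5]
grip_width: 0.0132
```

```bash
python3 st.py; python3 -c "
from m import *
snap('wrist','w16.png')"
```

```text
[0.42212054 0.32404798 0.07171701] 27.35 F [ 0.15885486 -3.72245289  1.51469112] T [-0.67017386  0.05969944  3.02658394] 0.013184350541918242 [24.88415333 29.99593631 90.33349498 -0.29863388 59.67260776 93.66164407] yaw 21.373338039355886 [ -1.59076642 -45.63394547 -17.61043847   2.32135959  -0.46556538
   3.60868044]
```

View pics/w16.png

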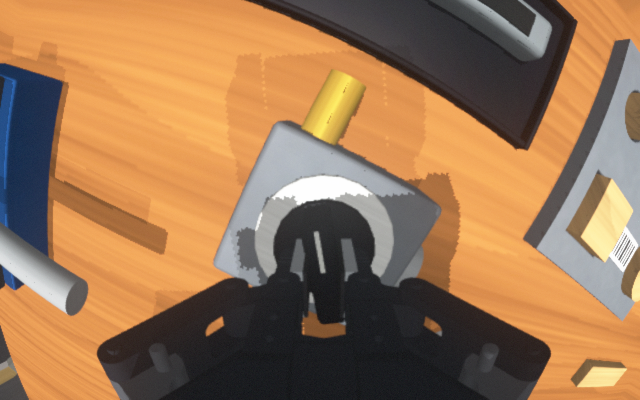

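The torque about z has jumped to 3 Nm and the bar (319,250) lags behind the jaws, so the end stop is reached. Releasing.

Request:
{"name": "apply_moves", "arguments": {
  "plan": [
    {"tx": 0, "ty": 0, "tz": 0, "rx": 0, "ry": 0, "rz": 0, "jaw": -1},
    {"tx": 0, "ty": 0, "tz": 0, "rx": 0, "ry": 0, "rz": 0, "jaw": 1},
    {"tx": 0, "ty": 0, "tz": 0, "rx": 0, "ry": 0, "rz": 0, "jaw": 1},
    {"tx": 0, "ty": 0, "tz": 0, "rx": 0, "ry": 0, "rz": 0, "jaw": 1},
    {"tx": 0, "ty": 0, "tz": 0, "rx": 0, "ry": 0, "rz": 0, "jaw": 1},
    {"tx": 0, "ty": 0, "tz": 0, "rx": 0, "ry": 0, "rz": 0, "jaw": 1},
    {"tx": 0, "ty": 0, "tz": 40, "rx": 0, "ry": 0, "rz": 0, "jaw": 1},
    {"tx": 0, "ty": 0, "tz": 80, "rx": 0, "ry": 0, "rz": 0, "jaw": 1},
    {"tx": 0, "ty": 0, "tz": 120, "rx": 0, "ry": 0, "rz": 0, "jaw": 1},
    {"tx": 0, "ty": 0, "tz": 135, "rx": 0, "ry": 0, "rz": 0, "jaw": 1},
    {"tx": 0, "ty": 0, "tz": 135, "rx": 0, "ry": 0, "rz": 0, "jaw": 1}
  ]
}}

```text
time_s: 28.5
position: [0.4228, 0.3245, 0.2089]
tool_rot: [[0.931, 0.364, 0.006], [0.364, -0.931, -0.002], [0.005, 0.004, -1.0]]
ft_force: [1.4, -0.1, -0.9]
grip_width: 0.085
```

```bash
python3 st.py; python3 -c "
from m import *
d=snap('wrist','w17.png')
im=d['image'][110:260,240:400]; im=cv2.convertScaleAbs(im,alpha=4); cv2.imwrite('pics/z17b.png',cv2.resize(im[:,:,::-1],None,fx=4,fy=4,interpolation=cv2.INTER_CUBIC))
snap('scene','s17.png');snap('top','t17.png')
"
```

```text
[0.42280551 0.3244625  0.20893771] 28.5 F [ 1.3785133  -0.13766425 -0.85493258] T [-0.01052676  0.04443914  0.0061487 ] 0.08499355742880792 [24.88035383 21.01157641 79.4622751  -0.23467683 79.24543328 93.57129292] yaw 21.352834343338987 [ 1.80490979e-02 -4.49140298e+01 -2.34624392e+01 -1.34664407e-02
  4.39517526e-01 -1.33200381e-03]
```

View pics/z17b.png

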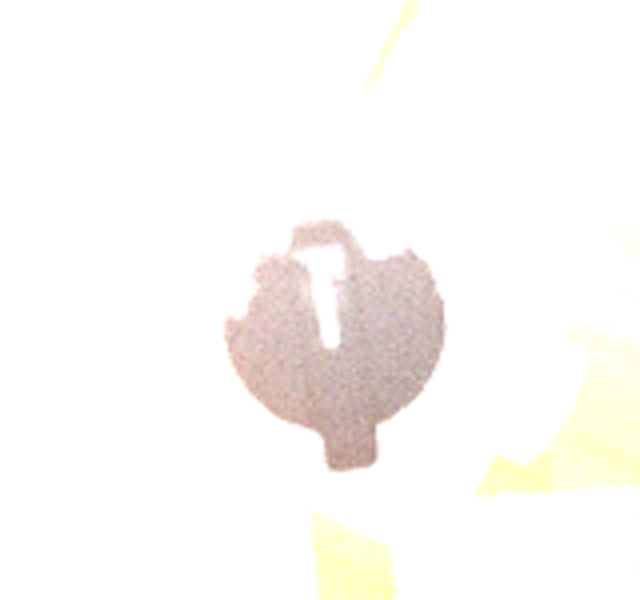

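View pics/w17.png

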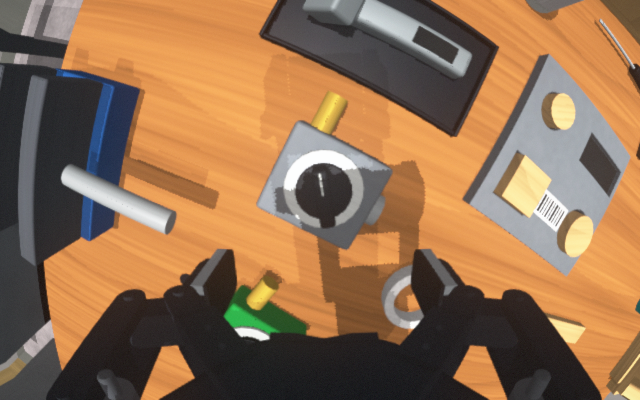

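View pics/s17.png

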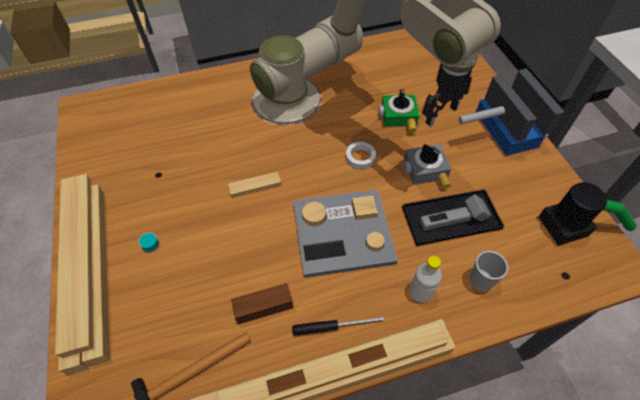

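The bar now sits about 125° clockwise of where it started, all three blanks are still seated, and nothing has moved. Next I'll go over the scanner.

Request:
{"name": "apply_moves", "arguments": {
  "plan": [
    {"tx": 18, "ty": 0, "tz": 0, "rx": 0, "ry": 0, "rz": 0.14, "jaw": 1},
    {"tx": 45, "ty": 0, "tz": 0, "rx": 0, "ry": 0, "rz": 0.28, "jaw": 1},
    {"tx": 72, "ty": 0, "tz": 0, "rx": 0, "ry": 0, "rz": 0.42, "jaw": 1},
    {"tx": 99, "ty": 0, "tz": 0, "rx": 0, "ry": 0, "rz": 0.56, "jaw": 1},
    {"tx": 126, "ty": 0, "tz": 0, "rx": 0, "ry": 0, "rz": 0.7, "jaw": 1},
    {"tx": 150, "ty": 0, "tz": 0, "rx": 0, "ry": 0, "rz": 0.84, "jaw": 1},
    {"tx": 170, "ty": 0, "tz": 0, "rx": 0, "ry": 0, "rz": 0.98, "jaw": 1},
    {"tx": 177, "ty": 0, "tz": 0, "rx": 0, "ry": 0, "rz": 1.11, "jaw": 1},
    {"tx": 177, "ty": 0, "tz": 0, "rx": 0, "ry": 0, "rz": 1.11, "jaw": 1},
    {"tx": 177, "ty": 0, "tz": 0, "rx": 0, "ry": 0, "rz": 1.11, "jaw": 1}
  ]
}}

```text
time_s: 29.65
position: [0.598, 0.3238, 0.2039]
tool_rot: [[0.091, 0.996, 0.002], [0.996, -0.091, -0.003], [-0.003, 0.002, -1.0]]
ft_force: [-0.1, 0.2, -0.4]
grip_width: 0.0856
```

```bash
python3 st.py; python3 - <<'E'
from m import *
d=snap('wrist','w18.png')
H,S,V=cv2.split(cv2.cvtColor(d["image"],cv2.COLOR_RGB2HSV))
print([ (H[v,u],S[v,u],V[v,u]) for u,v in ((320,200),(320,230),(320,170))])
E
```

```text
[0.59802036 0.32375957 0.20386931] 29.65 F [-0.0689647   0.18657118 -0.42450197] T [ 0.04453551  0.01398325 -0.00819016] 0.08561108988338785 [18.56275823 36.37230015 53.33311412 -0.2135147  90.26473521 23.80639555] yaw 84.75513897482247 [-5.17070163e-01 -5.78831291e+01 -2.42160147e+01 -2.80570937e-02
 -2.21323245e-02 -1.64759941e-01]
[(np.uint8(120), np.uint8(7), np.uint8(72)), (np.uint8(0), np.uint8(28), np.uint8(45)), (np.uint8(120), np.uint8(8), np.uint8(91))]
```

View pics/w18.png

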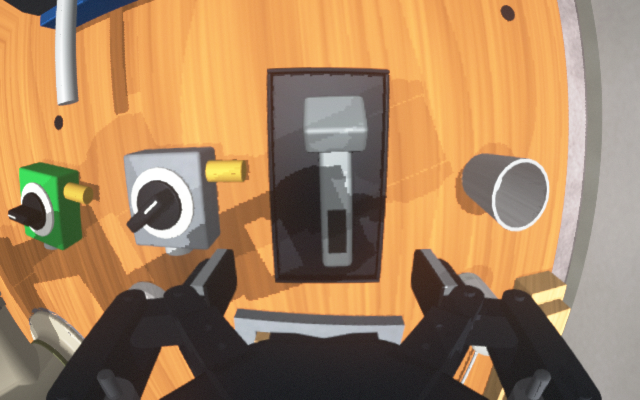

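```bash
python3 -c "
from m import *
im=load('w18')['image'][80:290,260:400]; im=cv2.convertScaleAbs(im,alpha=1.8); cv2.imwrite('pics/z18.png',cv2.resize(im[:,:,::-1],None,fx=2.8,fy=2.8,interpolation=cv2.INTER_CUBIC))"
```

```text
(no output)
```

View pics/z18.png

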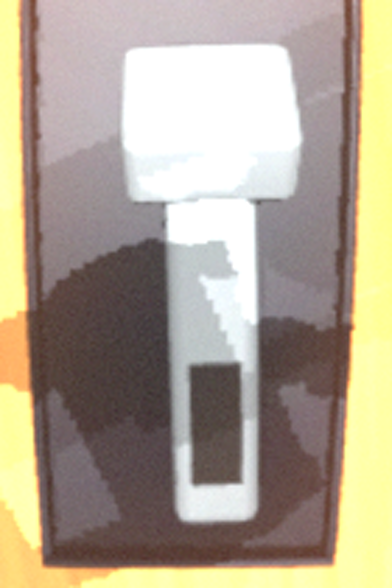

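```bash
python3 - <<'E'
from m import *
d=load("w18")
P=lambda x,y,z=.035: onz(d,x/2.8+260,y/2.8+80,z,True)[:2]*1000
l0,r0,l1,r1=P(168,205),P(254,205),P(176,510),P(254,510);b=P(215,520)
print(l0,r0,l1,r1,b); m0,m1=(l0+r0)/2,(l1+r1)/2
n=(m0-m1)/np.linalg.norm(m0-m1);print("widths",np.linalg.norm(l0-r0),np.linalg.norm(l1-r1),"dir",np.degrees(np.arctan2(n[1],n[0])))
print("origin(from back)",m1+n*(np.dot(b-m1,n)+90),"grip x15",m1+n*(np.dot(b-m1,n)+105))
# label from here, tray corners
d2=load("t17")
E
```

```text
[596.61731477 355.09527236] [627.56253451 352.36964764] [588.30123718 233.79603843] [619.53199596 230.69499998] [603.54736236 227.74093822]
widths 31.065023023068264 31.384338981999203 dir 86.1510971628276
origin(from back) [609.65455881 317.53351316] grip x15 [610.66144154 332.49968124]
```

The handle runs from (337,153) to (337,265). That gives a direction of 86° and puts the COM near (611,332). Gripping there.

Request:
{"name": "apply_moves", "arguments": {
  "plan": [
    {"tx": 8, "ty": 5, "tz": -20, "rx": 0, "ry": 0, "rz": 0.024, "jaw": 0.3},
    {"tx": 12.7, "ty": 8.7, "tz": -60, "rx": 0, "ry": 0, "rz": 0.024, "jaw": 0.3},
    {"tx": 12.7, "ty": 8.7, "tz": -100, "rx": 0, "ry": 0, "rz": 0.024, "jaw": 0.3},
    {"tx": 12.7, "ty": 8.7, "tz": -130, "rx": 0, "ry": 0, "rz": 0.024, "jaw": 0.3},
    {"tx": 12.7, "ty": 8.7, "tz": -140, "rx": 0, "ry": 0, "rz": 0.024, "jaw": 0.3},
    {"tx": 12.7, "ty": 8.7, "tz": -140, "rx": 0, "ry": 0, "rz": 0.024, "jaw": 0.3},
    {"tx": 12.7, "ty": 8.7, "tz": -140, "rx": 0, "ry": 0, "rz": 0.024, "jaw": 0.3}
  ],
  "grip_force": 80
}}

```text
time_s: 30.4
position: [0.6113, 0.3329, 0.0663]
tool_rot: [[0.067, 0.998, 0.005], [0.998, -0.067, -0.002], [-0.002, 0.005, -1.0]]
ft_force: [0.2, 0.6, 0.4]
grip_width: 0.0551
```

```bash
python3 st.py; python3 - <<'E'
from m import *
d=snap('wrist','w19.png')
E
```

```text
[0.61126789 0.33291891 0.06634445] 30.4 F [0.18440102 0.62139934 0.37449987] T [-0.04013375  0.00070814 -0.05755506] 0.05508571595020956 [18.93678455 44.11983449 61.16539744 -0.22427144 74.47473739 22.86522805] yaw 86.13085060079266 [ 1.78582668e-03 -5.98659039e+01 -2.04073244e+01 -9.60940408e-03
 -1.03021055e-02  1.42436815e-02]
```

View pics/w19.png

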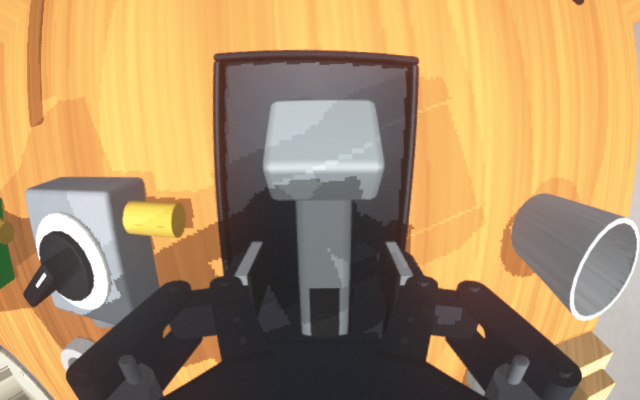

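Request:
{"name": "apply_moves", "arguments": {
  "plan": [
    {"tx": 0, "ty": 0, "tz": -25, "rx": 0.002, "ry": 0.005, "rz": 0, "jaw": 0.3},
    {"tx": 0, "ty": 0, "tz": -45, "rx": 0.002, "ry": 0.005, "rz": 0, "jaw": 0.3},
    {"tx": 0, "ty": 0, "tz": -52, "rx": 0.002, "ry": 0.005, "rz": 0, "jaw": 0.3},
    {"tx": 0, "ty": 0, "tz": -52, "rx": 0.002, "ry": 0.005, "rz": 0, "jaw": 0.3},
    {"tx": 0, "ty": 0, "tz": -52, "rx": 0.002, "ry": 0.005, "rz": 0, "jaw": -1},
    {"tx": 0, "ty": 0, "tz": -52, "rx": 0.002, "ry": 0.005, "rz": 0, "jaw": -1},
    {"tx": 0, "ty": 0, "tz": -52, "rx": 0.002, "ry": 0.005, "rz": 0, "jaw": -1},
    {"tx": 0, "ty": 0, "tz": -52, "rx": 0.002, "ry": 0.005, "rz": 0, "jaw": -1},
    {"tx": 0, "ty": 0, "tz": -52, "rx": 0.002, "ry": 0.005, "rz": 0, "jaw": -1},
    {"tx": 0, "ty": 0, "tz": -52, "rx": 0.002, "ry": 0.005, "rz": 0, "jaw": -1}
  ]
}}

```text
time_s: 31.45
position: [0.6123, 0.3332, 0.0168]
tool_rot: [[0.067, 0.998, 0.004], [0.998, -0.067, 0.001], [0.001, 0.004, -1.0]]
ft_force: [-1.4, -0.8, 6.2]
grip_width: 0.0323
```

```bash
python3 st.py
```

```text
[0.61230018 0.33322924 0.01676357] 31.45 F [-1.39852763 -0.80599276  6.18173039] T [-0.07128195  0.18937174 -0.0325827 ] 0.03231708855810622 [ 1.88580604e+01  4.72476207e+01  6.34699039e+01 -1.62927610e-02
  6.90436597e+01  2.27283239e+01] yaw 86.135686395734 [-2.15083634e-02 -5.86756539e+01 -1.85996622e+01  2.13765894e-02
 -2.70733656e-01  4.35961512e-03]
```

Request:
{"name": "apply_moves", "arguments": {
  "plan": [
    {"tx": 0, "ty": 0, "tz": 15, "rx": 0, "ry": 0, "rz": 0, "jaw": -1},
    {"tx": 0, "ty": 0, "tz": 40, "rx": 0, "ry": 0, "rz": 0, "jaw": -1},
    {"tx": 0, "ty": 0, "tz": 70, "rx": 0, "ry": 0, "rz": 0, "jaw": -1},
    {"tx": 0, "ty": 0, "tz": 100, "rx": 0, "ry": 0, "rz": 0, "jaw": -1},
    {"tx": 0, "ty": 0, "tz": 115, "rx": 0, "ry": 0, "rz": 0, "jaw": -1},
    {"tx": 0, "ty": 0, "tz": 115, "rx": 0, "ry": 0, "rz": 0, "jaw": -1},
    {"tx": 0, "ty": 0, "tz": 115, "rx": 0, "ry": 0, "rz": 0, "jaw": -1}
  ]
}}

```text
time_s: 32.15
position: [0.612, 0.3331, 0.1316]
tool_rot: [[0.067, 0.998, 0.004], [0.998, -0.067, 0.001], [0.001, 0.003, -1.0]]
ft_force: [0.2, 0.5, -3.8]
grip_width: 0.0318
```

```bash
python3 st.py;python3 - <<'E'
from m import *
d=snap('wrist','w20.png');snap('scene','s20.png')
E
```

```text
[0.61196884 0.33312242 0.13164251] 32.15 F [ 0.23686573  0.50442244 -3.75461181] T [-0.01286246  0.02924369 -0.00641753] 0.03175297105482102 [ 1.88584274e+01  4.08394385e+01  5.65564459e+01 -1.49881004e-02
  8.23951749e+01  2.27248858e+01] yaw 86.13561408253017 [ 6.77698315e-02 -6.52919126e+01 -2.49391598e+01 -3.09290481e-03
  1.32131972e-02  1.45985387e-04]
```

View pics/w20.png

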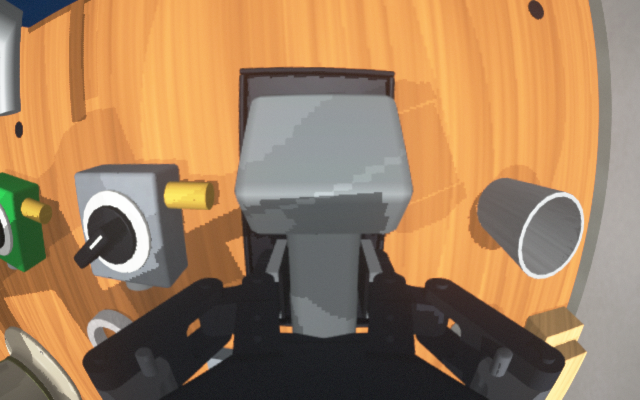

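View pics/s20.png

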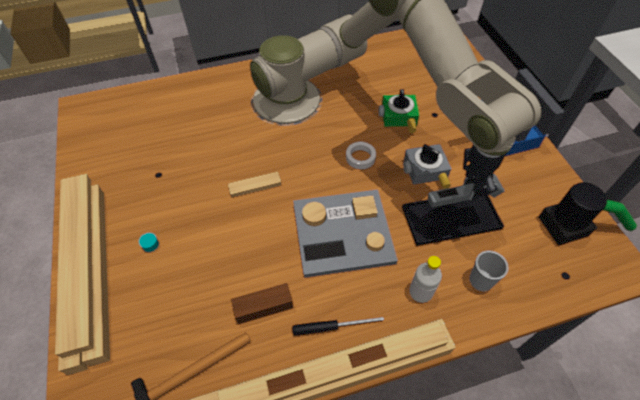

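The scanner is held level. I'll carry it to the scanning pose, with the nose along +y and the beam landing on the label from 113 mm.

Request:
{"name": "apply_moves", "arguments": {
  "plan": [
    {"tx": -20, "ty": -25, "tz": 0, "rx": 0, "ry": 0, "rz": 0, "jaw": -1},
    {"tx": -40, "ty": -65, "tz": 0, "rx": 0, "ry": 0, "rz": 0, "jaw": -1},
    {"tx": -60, "ty": -105, "tz": 0, "rx": 0, "ry": 0, "rz": 0, "jaw": -1},
    {"tx": -75, "ty": -145, "tz": 0, "rx": 0, "ry": 0, "rz": 0, "jaw": -1},
    {"tx": -85, "ty": -188, "tz": 0, "rx": 0, "ry": 0, "rz": 0, "jaw": -1},
    {"tx": -95, "ty": -232, "tz": 0, "rx": 0, "ry": 0, "rz": 0, "jaw": -1},
    {"tx": -102, "ty": -276, "tz": 0, "rx": 0, "ry": 0, "rz": 0, "jaw": -1},
    {"tx": -108, "ty": -320, "tz": 0, "rx": 0, "ry": 0, "rz": 0, "jaw": -1},
    {"tx": -113, "ty": -364, "tz": 0, "rx": 0, "ry": 0, "rz": 0, "jaw": -1},
    {"tx": -117, "ty": -408, "tz": 0, "rx": 0, "ry": 0, "rz": 0, "jaw": -1},
    {"tx": -119, "ty": -445, "tz": 0, "rx": 0, "ry": 0, "rz": 0, "jaw": -1},
    {"tx": -119.5, "ty": -461.8, "tz": -10, "rx": 0, "ry": 0, "rz": 0, "jaw": -1}
  ]
}}

```text
time_s: 33.45
position: [0.4922, -0.1319, 0.1205]
tool_rot: [[0.07, 0.998, 0.003], [0.998, -0.07, -0.001], [-0.001, 0.003, -1.0]]
ft_force: [-0.4, -0.0, -3.0]
grip_width: 0.0324
```

```bash
python3 st.py
```

```text
[ 0.49216676 -0.13191585  0.12051569] 33.45 F [-0.35707441 -0.00756518 -2.99088532] T [0.06447889 0.00549013 0.0201704 ] 0.03242255504084885 [-2.83520307e+01  2.42703728e+01  9.07526038e+01  3.24074224e-02
  6.48218429e+01 -2.43434057e+01] yaw 85.97757768609974 [-1.42881805e-01 -4.56598234e+01 -1.99431932e+01 -1.85102876e-01
  5.14199194e-01  3.89491604e-02]
```

Request:
{"name": "apply_moves", "arguments": {
  "plan": [
    {"tx": 0.2, "ty": 3, "tz": -10, "rx": 0, "ry": 0, "rz": 0, "jaw": -1},
    {"tx": 0.2, "ty": 3, "tz": -22, "rx": 0, "ry": 0, "rz": 0, "jaw": -1},
    {"tx": 0.2, "ty": 3, "tz": -22, "rx": 0, "ry": 0, "rz": 0, "jaw": -1},
    {"tx": 0.2, "ty": 3, "tz": -22, "rx": 0, "ry": 0, "rz": 0, "jaw": -1}
  ]
}}

```text
time_s: 33.85
position: [0.4923, -0.128, 0.0982]
tool_rot: [[0.069, 0.998, 0.002], [0.998, -0.069, -0.0], [-0.0, 0.002, -1.0]]
ft_force: [0.4, -0.4, -2.0]
grip_width: 0.0322
```

```bash
python3 st.py;python3 - <<'E'
from m import *
d=snap('wrist','w21.png');snap('scene','s21.png')
o=env.observe();R=o["tool_rot"];p=o["position"]
n=R[:,0];z=-R[:,2]
w=p+n*.0722+z*.0042; b=(n-z)/np.sqrt(2); t=(.022-w[2])/b[2]; print("win",w,"hit",w+b*t,"dist",t,"label .5028 .0232", proj(d,(.5028,.0232,.022),True))
E
```

```text
[ 0.49225801 -0.12802725  0.09824404] 33.85 F [ 0.39996777 -0.3549911  -1.95386425] T [ 0.04760048  0.00905716 -0.02192921] 0.03221817104995226 [-2.79539264e+01  2.59240369e+01  9.24665962e+01  4.09855683e-02
  6.15213647e+01 -2.40014660e+01] yaw 86.02802178167549 [-2.17402261e-01 -4.36694026e+01 -1.79713583e+01 -6.38130878e-03
 -2.47033109e-02  7.56834779e-03]
win [ 0.49759982 -0.05636067  0.10299168] hit [0.50345874 0.02428837 0.022     ] dist 0.11444757363752697 label .5028 .0232 (np.float64(324.96251720374096), np.float64(4.641134555492101))
```

View pics/w21.png

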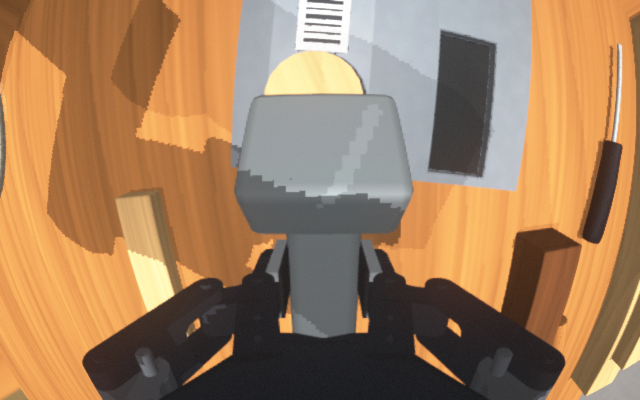

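View pics/s21.png

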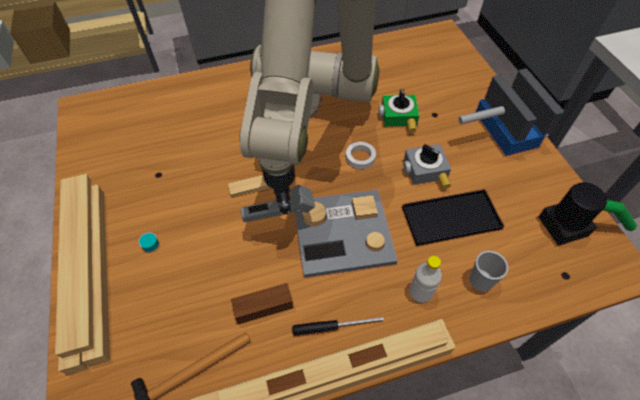

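The scanner lines up with the label (label at about (324,15), head centred at u = 324), and the computed hit is within 1.5 mm of its centre. Holding for about 3.6 s.

Request:
{"name": "apply_moves", "arguments": {
  "plan": [
    {"tx": 0, "ty": 0, "tz": 0, "rx": 0, "ry": 0, "rz": 0, "jaw": -1},
    {"tx": 0, "ty": 0, "tz": 0, "rx": 0, "ry": 0, "rz": 0, "jaw": -1},
    {"tx": 0, "ty": 0, "tz": 0, "rx": 0, "ry": 0, "rz": 0, "jaw": -1},
    {"tx": 0, "ty": 0, "tz": 0, "rx": 0, "ry": 0, "rz": 0, "jaw": -1},
    {"tx": 0, "ty": 0, "tz": 0, "rx": 0, "ry": 0, "rz": 0, "jaw": -1},
    {"tx": 0, "ty": 0, "tz": 0, "rx": 0, "ry": 0, "rz": 0, "jaw": -1},
    {"tx": 0, "ty": 0, "tz": 0, "rx": 0, "ry": 0, "rz": 0, "jaw": -1},
    {"tx": 0, "ty": 0, "tz": 0, "rx": 0, "ry": 0, "rz": 0, "jaw": -1},
    {"tx": 0, "ty": 0, "tz": 0, "rx": 0, "ry": 0, "rz": 0, "jaw": -1},
    {"tx": 0, "ty": 0, "tz": 0, "rx": 0, "ry": 0, "rz": 0, "jaw": -1},
    {"tx": 0, "ty": 0, "tz": 0, "rx": 0, "ry": 0, "rz": 0, "jaw": -1},
    {"tx": 0, "ty": 0, "tz": 0, "rx": 0, "ry": 0, "rz": 0, "jaw": -1}
  ]
}}

```text
time_s: 35.15
position: [0.4926, -0.1284, 0.0988]
tool_rot: [[0.069, 0.998, 0.003], [0.998, -0.069, -0.001], [-0.001, 0.003, -1.0]]
ft_force: [0.3, -0.1, -2.8]
grip_width: 0.0319
```

Request:
{"name": "apply_moves", "arguments": {
  "plan": [
    {"tx": 0, "ty": 0, "tz": 0, "rx": 0, "ry": 0, "rz": 0, "jaw": -1},
    {"tx": 0, "ty": 0, "tz": 0, "rx": 0, "ry": 0, "rz": 0, "jaw": -1},
    {"tx": 0, "ty": 0, "tz": 0, "rx": 0, "ry": 0, "rz": 0, "jaw": -1},
    {"tx": 0, "ty": 0, "tz": 0, "rx": 0, "ry": 0, "rz": 0, "jaw": -1},
    {"tx": 0, "ty": 0, "tz": 0, "rx": 0, "ry": 0, "rz": 0, "jaw": -1},
    {"tx": 0, "ty": 0, "tz": 0, "rx": 0, "ry": 0, "rz": 0, "jaw": -1},
    {"tx": 0, "ty": 0, "tz": 0, "rx": 0, "ry": 0, "rz": 0, "jaw": -1},
    {"tx": 0, "ty": 0, "tz": 0, "rx": 0, "ry": 0, "rz": 0, "jaw": -1},
    {"tx": 0, "ty": 0, "tz": 0, "rx": 0, "ry": 0, "rz": 0, "jaw": -1},
    {"tx": 0, "ty": 0, "tz": 0, "rx": 0, "ry": 0, "rz": 0, "jaw": -1},
    {"tx": 0, "ty": 0, "tz": 0, "rx": 0, "ry": 0, "rz": 0, "jaw": -1},
    {"tx": 0, "ty": 0, "tz": 0, "rx": 0, "ry": 0, "rz": 0, "jaw": -1}
  ]
}}

```text
time_s: 36.35
position: [0.4926, -0.1284, 0.0989]
tool_rot: [[0.069, 0.998, 0.003], [0.998, -0.069, -0.001], [-0.001, 0.003, -1.0]]
ft_force: [-0.2, -0.1, -3.1]
grip_width: 0.0324
```

Request:
{"name": "apply_moves", "arguments": {
  "plan": [
    {"tx": 0, "ty": 0, "tz": 0, "rx": 0, "ry": 0, "rz": 0, "jaw": -1},
    {"tx": 0, "ty": 0, "tz": 0, "rx": 0, "ry": 0, "rz": 0, "jaw": -1},
    {"tx": 0, "ty": 0, "tz": 0, "rx": 0, "ry": 0, "rz": 0, "jaw": -1},
    {"tx": 0, "ty": 0, "tz": 0, "rx": 0, "ry": 0, "rz": 0, "jaw": -1},
    {"tx": 0, "ty": 0, "tz": 0, "rx": 0, "ry": 0, "rz": 0, "jaw": -1},
    {"tx": 0, "ty": 0, "tz": 0, "rx": 0, "ry": 0, "rz": 0, "jaw": -1},
    {"tx": 0, "ty": 0, "tz": 0, "rx": 0, "ry": 0, "rz": 0, "jaw": -1},
    {"tx": 0, "ty": 0, "tz": 0, "rx": 0, "ry": 0, "rz": 0, "jaw": -1},
    {"tx": 0, "ty": 0, "tz": 0, "rx": 0, "ry": 0, "rz": 0, "jaw": -1},
    {"tx": 0, "ty": 0, "tz": 0, "rx": 0, "ry": 0, "rz": 0, "jaw": -1},
    {"tx": 0, "ty": 0, "tz": 0, "rx": 0, "ry": 0, "rz": 0, "jaw": -1},
    {"tx": 0, "ty": 0, "tz": 0, "rx": 0, "ry": 0, "rz": 0, "jaw": -1}
  ]
}}

```text
time_s: 37.55
position: [0.4926, -0.1284, 0.0988]
tool_rot: [[0.069, 0.998, 0.003], [0.998, -0.069, -0.001], [-0.001, 0.003, -1.0]]
ft_force: [-0.2, -0.1, -3.0]
grip_width: 0.0322
```

```bash
python3 st.py;python3 - <<'E'
from m import *
a=load("w21")["image"];d=snap('wrist','w22.png');b=d["image"]
e=np.abs(a.astype(int)-b).max(2); print((e[90:330,230:420]>40).sum(), (e>40).sum())
snap('scene','s22.png')
E
```

```text
[ 0.49257507 -0.12836678  0.09883028] 37.55 F [-0.15533972 -0.07250204 -3.02459053] T [0.00776839 0.00916908 0.03980862] 0.03220354898081786 [-2.79695957e+01  2.58778288e+01  9.24254600e+01  3.69743048e-02
  6.15186769e+01 -2.40131337e+01] yaw 86.02589089001242 [ 5.79191862e-06 -4.45573890e+01 -1.84877944e+01 -2.04744465e-03
 -1.22806145e-02 -4.25947269e-05]
261 3733
```

View pics/w22.png

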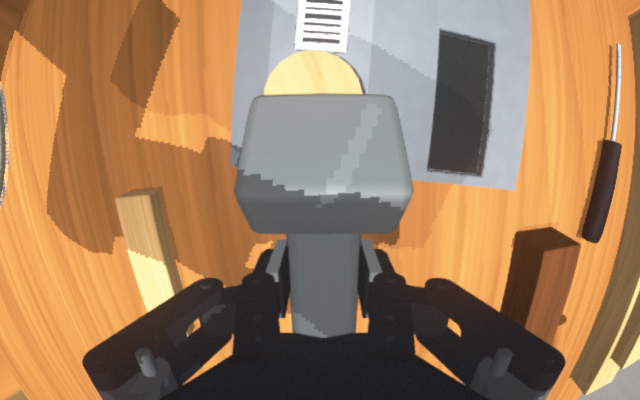

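View pics/s22.png

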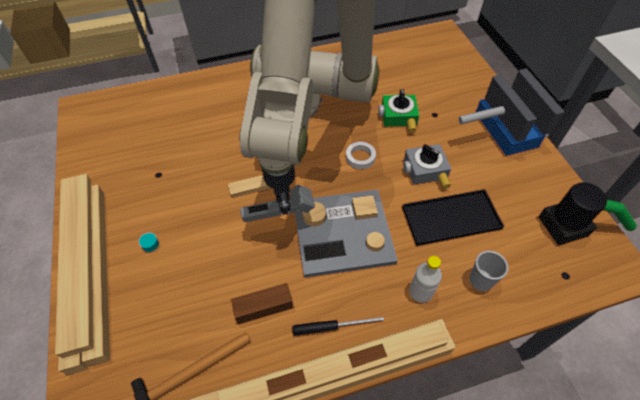

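The scanner stayed steady and did not slip. Returning it to the tray.

Request:
{"name": "apply_moves", "arguments": {
  "plan": [
    {"tx": 0, "ty": 5, "tz": 20, "rx": 0, "ry": 0, "rz": 0, "jaw": -1},
    {"tx": 2, "ty": 30, "tz": 34, "rx": 0, "ry": 0, "rz": 0, "jaw": -1},
    {"tx": 6, "ty": 70, "tz": 34, "rx": 0, "ry": 0, "rz": 0, "jaw": -1},
    {"tx": 10, "ty": 112, "tz": 34, "rx": 0, "ry": 0, "rz": 0, "jaw": -1},
    {"tx": 16, "ty": 156, "tz": 34, "rx": 0, "ry": 0, "rz": 0, "jaw": -1},
    {"tx": 24, "ty": 200, "tz": 34, "rx": 0, "ry": 0, "rz": 0, "jaw": -1},
    {"tx": 34, "ty": 244, "tz": 34, "rx": 0, "ry": 0, "rz": 0, "jaw": -1},
    {"tx": 46, "ty": 286, "tz": 34, "rx": 0, "ry": 0, "rz": 0, "jaw": -1},
    {"tx": 60, "ty": 328, "tz": 34, "rx": 0, "ry": 0, "rz": 0, "jaw": -1},
    {"tx": 78, "ty": 370, "tz": 34, "rx": 0, "ry": 0, "rz": 0, "jaw": -1},
    {"tx": 96, "ty": 410, "tz": 34, "rx": 0, "ry": 0, "rz": 0, "jaw": -1},
    {"tx": 112, "ty": 445, "tz": 34, "rx": 0, "ry": 0, "rz": 0, "jaw": -1}
  ]
}}

```text
time_s: 38.85
position: [0.6049, 0.3188, 0.1325]
tool_rot: [[0.068, 0.998, 0.003], [0.998, -0.068, -0.001], [-0.001, 0.003, -1.0]]
ft_force: [1.2, -0.5, -2.5]
grip_width: 0.0325
```

```bash
python3 st.py
```

```text
[0.60486002 0.3188485  0.13254684] 38.85 F [ 1.20691582 -0.49569385 -2.52667937] T [ 0.00649405 -0.0709054  -0.01139963] 0.03248068438625902 [17.94047482 39.50441521 59.12474414 -0.10562157 81.23292923 21.88284845] yaw 86.07353307770336 [ -0.28544901 -65.1488471  -20.16228139   0.13759815  -0.58472721
  -0.47765963]
```

Request:
{"name": "apply_moves", "arguments": {
  "plan": [
    {"tx": 6, "ty": 14, "tz": 0, "rx": 0, "ry": 0, "rz": 0, "jaw": -1},
    {"tx": 6, "ty": 14, "tz": -25, "rx": 0, "ry": 0, "rz": 0, "jaw": -1},
    {"tx": 6, "ty": 14, "tz": -55, "rx": 0, "ry": 0, "rz": 0, "jaw": -1},
    {"tx": 6, "ty": 14, "tz": -75, "rx": 0, "ry": 0, "rz": 0, "jaw": -1},
    {"tx": 6, "ty": 14, "tz": -80, "rx": 0, "ry": 0, "rz": 0, "jaw": -1},
    {"tx": 6, "ty": 14, "tz": -80, "rx": 0, "ry": 0, "rz": 0, "jaw": -1}
  ]
}}

```text
time_s: 39.45
position: [0.6107, 0.3328, 0.0521]
tool_rot: [[0.069, 0.998, 0.002], [0.998, -0.069, -0.001], [-0.001, 0.002, -1.0]]
ft_force: [0.1, 0.4, -2.4]
grip_width: 0.0321
```

```bash
python3 st.py;python3 - <<'E'
from m import *
d=snap('wrist','w23.png')
E
```

```text
[0.61073508 0.33276807 0.05210444] 39.45 F [ 0.05067532  0.43312806 -2.39268541] T [ 0.00929729 -0.01838794 -0.00698232] 0.03209247723723389 [18.89763789 44.96607524 61.92978368 -0.10991091 73.0357324  22.85858418] yaw 86.07099648638221 [ 3.75078362e-02 -6.21574473e+01 -2.08943385e+01 -8.35032435e-03
 -1.23022213e-01  2.63641987e-04]
```

View pics/w23.png

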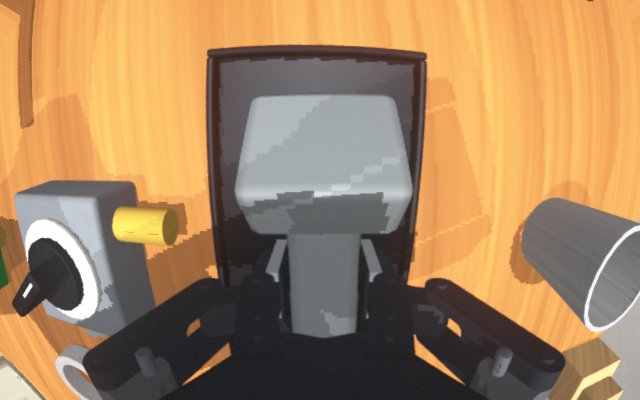

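The scanner is over the tray and inside its walls. Lowering, releasing only partway (jaw 0.3) to stay clear of the walls, then rising.

Request:
{"name": "apply_moves", "arguments": {
  "plan": [
    {"tx": 0, "ty": 0, "tz": -15, "rx": 0, "ry": 0, "rz": 0, "jaw": -1},
    {"tx": 0, "ty": 0, "tz": -27, "rx": 0, "ry": 0, "rz": 0, "jaw": -1},
    {"tx": 0, "ty": 0, "tz": -32, "rx": 0, "ry": 0, "rz": 0, "jaw": -1},
    {"tx": 0, "ty": 0, "tz": -35, "rx": 0, "ry": 0, "rz": 0, "jaw": -1},
    {"tx": 0, "ty": 0, "tz": -35.5, "rx": 0, "ry": 0, "rz": 0, "jaw": -1},
    {"tx": 0, "ty": 0, "tz": -35.5, "rx": 0, "ry": 0, "rz": 0, "jaw": -1}
  ]
}}

```text
time_s: 40.1
position: [0.6114, 0.333, 0.018]
tool_rot: [[0.069, 0.998, 0.004], [0.998, -0.069, -0.001], [-0.0, 0.004, -1.0]]
ft_force: [-0.4, 0.6, -2.8]
grip_width: 0.032
```

Request:
{"name": "apply_moves", "arguments": {
  "plan": [
    {"tx": 0, "ty": 0, "tz": 0, "rx": 0, "ry": 0, "rz": 0, "jaw": 0.25},
    {"tx": 0, "ty": 0, "tz": 0, "rx": 0, "ry": 0, "rz": 0, "jaw": 0.25},
    {"tx": 0, "ty": 0, "tz": 0, "rx": 0, "ry": 0, "rz": 0, "jaw": 0.25},
    {"tx": 0, "ty": 0, "tz": 0, "rx": 0, "ry": 0, "rz": 0, "jaw": 0.25},
    {"tx": 0, "ty": 0, "tz": 0, "rx": 0, "ry": 0, "rz": 0, "jaw": 0.25},
    {"tx": 0, "ty": 0, "tz": 20, "rx": 0, "ry": 0, "rz": 0, "jaw": 0.25},
    {"tx": 0, "ty": 0, "tz": 60, "rx": 0, "ry": 0, "rz": 0, "jaw": 0.25},
    {"tx": 0, "ty": 0, "tz": 105, "rx": 0, "ry": 0, "rz": 0, "jaw": 0.25},
    {"tx": 0, "ty": 0, "tz": 150, "rx": 0, "ry": 0, "rz": 0, "jaw": 0.25},
    {"tx": 0, "ty": 0, "tz": 190, "rx": 0, "ry": 0, "rz": 0, "jaw": 0.25},
    {"tx": 0, "ty": 0, "tz": 190, "rx": 0, "ry": 0, "rz": 0, "jaw": 0.25}
  ]
}}

```text
time_s: 41.2
position: [0.6131, 0.3337, 0.2151]
tool_rot: [[0.068, 0.998, 0.016], [0.998, -0.068, 0.003], [0.004, 0.015, -1.0]]
ft_force: [0.1, 0.2, 1.1]
grip_width: 0.0532
```

```bash
python3 st.py;python3 - <<'E'
from m import *
snap('wrist','w24.png');snap('scene','s24.png')
E
```

```text
[0.61306815 0.33369272 0.21514216] 41.2 F [0.14974532 0.21338333 1.05660549] T [-0.00866464  0.01671164  0.00597726] 0.05316856333524444 [18.9078674  37.63065433 49.10447282 -0.10603439 92.35555263 22.82190094] yaw 86.08272503620992 [-3.19125541e-01 -5.83474696e+01 -2.43847561e+01 -1.74970989e-02
  7.44168218e-01 -1.40196411e-03]
```

View pics/w24.png

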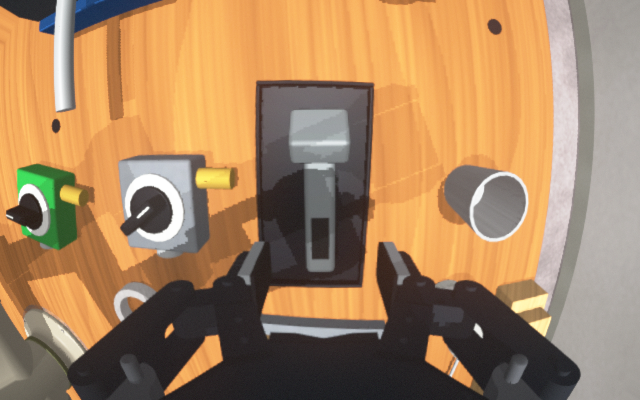

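View pics/s24.png

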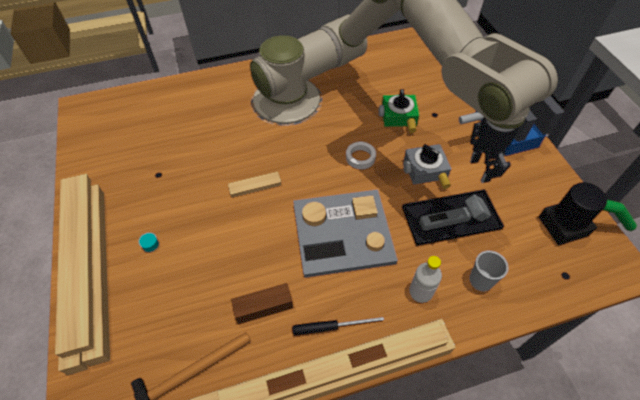

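```bash
python3 - <<'E'
from m import *
d=load("w17")
a=onz(d,240+316/4,110+255/4,.094,True);b=onz(d,240+331/4,110+345/4,.094,True);v=(b-a)
print("bar",np.degrees(np.arctan2(v[1],v[0])))
for n,f in(("s24",0),("t17",0)):
    d=load(n);im=cv2.resize(d["image"],None,fx=4,fy=4,interpolation=cv2.INTER_CUBIC)
    d["intrinsics"]=d["intrinsics"]*4; d["intrinsics"][0,2]+=1.5; d["intrinsics"][1,2]+=1.5
    H,S,V=cv2.split(cv2.cvtColor(im,cv2.COLOR_RGB2HSV))
    m=((S<142)&(S>70)&(H<30)&(V>150)).astype(np.uint8)*255
    for c in contours(m,1500):
        p=planepts(d,c,.040);q=p.mean(0)
        if .4<q[0]<.7 and -.15<q[1]<.2: rep(p,n)
E
```

```text
bar -149.52136461150673
s24 c [621.8  81.2] size [46.3 46.3] ang 68.4
s24 c [490.4 -47.2] size [64.1 64.4] ang 72.6
s24 c [511.9  92.3] size [59.4 60.3] ang 81.6
s24 c [565.8  10.8] size [245.6 231.1] ang 81.7
t17 c [490.9 -45.8] size [66.1 65.7] ang 44.1
t17 c [511.7  92.2] size [61.  61.3] ang 81.4
t17 c [622.4  81.4] size [46.6 47.5] ang 89.7
t17 c [553.6  14.9] size [242.5 229.9] ang 81.6
t17 c [554.5  15.1] size [246.9 233.3] ang 81.7
```

All checks agree. The robot is clear of everything, so I'm handing in.

```bash
python3 -c "
from rig import env
print(env.close_job(), env.observe()['time_s'])"
```

```text
the job is handed in; nothing more can be done
the job is handed in; nothing more can be done
```

The job is done and handed in at about 41 s; no verdict was reported.

- **Blanks:** The large disc, the square and the small disc are each seated flat in their own pockets. The oblong was absent at this start. Last measurements put the tops at the seated height (40 mm) and within about 3 mm of the pocket centres.
- **Valve:** I turned the knob clockwise about 2.1 rad, until the torque about its axis jumped to 3 Nm and the bar stopped following the jaws. I took that as the end stop; the valve angle itself can't be read. After release the bar was still at that angle.
- **Scan:** I held the scanner still for about 3.6 s, with the computed beam about 1.5 mm from the label centre at 114 mm. The beam isn't visible, so this rests on the geometry. Pictures before and after the hold showed no slip.
- **Scanner return:** It is lying flat in its tray again, nose the same way as before.

I saw no knocked blank or slackened grip. The pictures show the other things on the bench where they were. No check failed. The cameras disagreed by 1–2 mm on the discs and the label, and by about 4 mm on the knob axis, which the grip itself settled.

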